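Unclamp the filter cube and load the service kit tray, tall parts last

ROBOT

A 6-joint arm with a two-finger parallel gripper is mounted at the origin on a cart in front of the work surface, level with it; the furniture and walls round the work are solid. World frame = base frame: x ahead of the robot, y to its left, z up, the work surface at z = 0. Lengths are in mm, angles in rad, forces in N, time in s.
With the tool pointing down it reaches from about 375 to 900 mm from the base axis. Payload 3.1 kg.
Tool frame: the origin (TCP) lies midway between the tips of the shut fingers; the grasp point (between the pads) lies 19 mm behind it (ctrl.hold_point_z is the distance from the TCP to the grasp point, in mm); z points along the fingers, y is the line along which they close (so a half turn about z gives the same grasp; the last joint's range is limited). The gripper opens to 87 mm and grips with 3 to 60 N. Pads are 19 mm wide; open, the fingers measure 117 mm over their backs; the gripper's body (75 mm by 190 mm) begins 51 mm behind the grasp point.
Start: joints at [0.924, 0.527, 1.433, -0, 1.181, -0.178], TCP at [281.785, 557.847, 195.148] pointing down, gripper open.
Joint ranges: [-3.08, 3.08], [-0.75, 2.2], [0.22, 2.44], [-1.43, 4.57], [0, 2.65], [-2.85, 2.85]. Speed limits (rad/s): [2.79, 2.79, 3.14, 3.14, 3.14, 3.14].

INTERFACE

Orientations are given as a unit quaternion [w, x, y, z].
In Python, from station import ctrl gives the robot as it stands.
- The arm moves only by the shell command python3 shift.py [OPENING] [FORCE], which reads ROWS from standard input. ROWS is a JSON list of rows, 1 to 20 of them, each of 6 numbers: dx, dy, dz in units of 25 mm, then a rotation vector rx, ry, rz in rad; each row is the pose to reach, as a shift and turn from the pose commanded when the command began, along the tool's axes at that moment; what a row does not reach only later rows make up. A row lasts 1/12 s, in which the tool goes at most 41.7 mm and 0.125 rad, less where a joint would pass 70% of its speed; a pose out of reach is approached as far as the arm can. OPENING is the finger opening in mm, set as the command begins (- or left out keeps the last). The fingers move at their own pace and stop on an object; FORCE is the grip in N (left out, the last holds). Time passes only in rows, so rows that do not move let the fingers close. It prints the time, the measured TCP pose, the force, the opening and the grip force at its end. Input that does not fit is refused with a message, and nothing moves.
- ctrl.state(): the state, without advancing time (a new reading comes with each control period).
- ctrl.camera(name): name is "scene" or "top" or "wrist"; returns the picture (384x512x3 uint8, red, green, blue); there is no depth.
- ctrl.calibration(name): a dict with "intrinsics" (3x3 intrinsics, pixels), "rvec" (rotation vector, rad) and "tvec" (3), from world to camera coordinates, as OpenCV has them; the wrist camera has in their place "hand_eye" (4x4, takes a point from camera to tool coordinates, whose origin is the TCP and whose axes are the flange's). Camera axes: x right, y down, z forward; pixel columns grow to the right and rows downward; lengths in mm; the calibration is good to about 2 mm. The wrist camera is an equidistant fisheye: a pixel r from the principal point sees the ray r / f radians off the axis. A picture is of the moment at which its call begins: read the wrist's pose just before it. calibration takes no time and is no camera call.
- ctrl.job_done(): hands the job in; it is judged then, once.
The state is a dict: "time_s": time; "joint_pos": joint angles; "joint_vel": joint speeds; "joint_efforts": joint torques, N m; "eef_pos": TCP position; "ee_rot": TCP orientation; "contact_force": force on the tool from outside, world axes, zero at the start; "wrist_torque": the same for the moment, N m; "width": finger opening in mm; "gripper_force": force on a finger pad.
Only numpy, scipy, OpenCV 4.12 (cv2) and the standard library are available. Lean on these libraries where they do the work, as an engineer would, in place of code of your own. Each camera call takes 0.05 s, during which the arm holds its last target. There are 200 camera calls.

TASK

Swing the jig's clamp arm up past centre so that it stays back by itself, take out the filter cube, and load the grey kit tray, one thing to a bay: first the low things (the filter cube and the flat coverslip boxes) into blue bays, and only when all of these are in, the bottles, upright, into yellow bays. Leave the clamp arm down again on the empty jig, everything that was loaded standing flat in its bay, and the marker, cap, memory stick and forceps where they lie. The one to three bottles and up to two boxes meant are those at the front of the worktop, between the jig and the tray; those farther back stay there.

Things in the scene. Friction and masses are not known exactly. Their poses are not given: they have to be found in the camera images.
- clamp_arm (a joint): angle of the jig's clamp arm: 0 = down, lying level over the cube (a stop); pi/2 = upright; 2.0 = leaning back on its other stop. Gravity only, lightly damped: let go below pi/2 it falls shut, past pi/2 it falls back and stays open. Moving it takes about 1 N at the knob
- clamp_knob (a point): centre of the red ball knob, 24 mm across, at the free end of the clamp arm, 100 mm from the hinge. The arm is a 13 mm wide bar, with an 8 mm thick rod next to the ball
- clamp_hinge (a point): point on the clamp arm's hinge axis, 62 mm above the worktop, 50 mm along jig +x from the seat; the hinge axis is the jig's y axis, and the arm swings in the jig's x-z plane: with the arm down the knob is on the jig's -x side, as it opens it goes up and over to the +x side
- jig: fixed aluminium assembly jig, plate 120 x 84 x 10 mm, with two steel cheeks (30 mm apart over all, up to 72 mm high) that carry the clamp arm. Origin on the worktop below the middle of the cube's seat
- jig_seat (a point): middle of the cube's seat on the top of the jig plate, 10 mm above the worktop. 6 mm high rails stand on the seat's -x and +x sides; the y sides are open for fingers
- filter_cube_1: black microscope filter cube with round coloured glasses, 33 x 38 x 37 mm (x, y, z), held at its y sides it is 34 mm wide; origin at the middle of its underside. It starts in the jig, square to it, under the clamp arm
- coverslip_box_a: flat square pale-blue plastic box, 32 x 32 x 14 mm, origin at the middle of its underside, z up (may be absent)
- coverslip_box_b: flat square pale-green plastic box, 28 x 28 x 16 mm, origin at the middle of its underside, z up (may be absent)
- oil_bottle_1: brown bottle with black cap, 25 mm across to 48 mm height, cap 18 mm across, 62 mm high, origin at the middle of its underside, z up (may be absent)
- varnish_bottle: pale pinkish-white bottle with long black cap, 26 mm across to 34 mm height, then 13 mm across, 66 mm high, origin at the middle of its underside, z up (may be absent)
- mountant_bottle: white bottle with green cap, 23 mm across to 36 mm height, cap 16 mm across, 50 mm high, origin at the middle of its underside, z up (may be absent)
- kit_tray: fixed grey kit tray, 134 x 198 mm (x, y), 2 rows of 3 square bays of 60 mm inside, pitch 64 mm, blue and yellow floors in a chequer; floor 4 mm above the worktop, 4 mm thick ribs between the bays rise to 9 mm. Origin on the worktop below its middle
- low_bay_1 (a point): centre of the floor of a blue bay, axes as the tray's
- low_bay_2 (a point): centre of the floor of a blue bay, axes as the tray's
- low_bay_3 (a point): centre of the floor of a blue bay, axes as the tray's
- tall_bay_1 (a point): centre of the floor of a yellow bay, axes as the tray's
- tall_bay_2 (a point): centre of the floor of a yellow bay, axes as the tray's
- tall_bay_3 (a point): centre of the floor of a yellow bay, axes as the tray's
- red_marker: the red and white marker, 135 mm long, 12 mm thick, lying near the front edge; a bystander, to be left alone; origin at the middle of its underside
- black_cap: the black round dust cap, 26 mm across, 14 mm high; a bystander, to be left alone; origin at the middle of its underside. Mind the microscope behind the middle of the worktop (x over 0.5 m, y from -0.25 to 0.05 m, over 0.4 m high) and the lamp controller left of it (x over 0.57 m, y from 0.1 to 0.24 m, 0.2 m high) when carrying things past
- blue_usb_stick: the blue memory stick, 48 x 18 x 8 mm; a bystander, to be left alone; origin at the middle of its underside
- steel_forceps: the steel forceps, 118 mm long; a bystander, to be left alone; origin at the middle of its underside

How it is judged:
By the outcome, as a careful person would: the job done as asked, in the order asked, and still so for the second after the job is handed in, with the robot touching nothing.
Of coverslip_box_a, coverslip_box_b, oil_bottle_1, varnish_bottle, mountant_bottle only 3 to 5 are there at a start; the rules pass over those that are not, and their reading is None.
At some moment in a run one of coverslip_box_a, coverslip_box_b may be knocked a few centimetres aside while the robot is not near it.
It also fails if it takes over 210 s, if anything falls off the work surface, if the arm or the gripper's body presses on something with over 40 N, if the wrist force passes 120 N, or if a joint passes its speed limit or range.

## Working session

There is one attempt and no reset: what is moved stays moved. The work goes in short steps, Python scripts to look and compute and a shell command to move; the robot and the scene stay as the last step left them, time stands still between calls to the robot, and variables do not carry over. Pictures are saved under pics/ and viewed, at most 14 in all, crops included, and the job is handed in when it is done.

```bash
ls; mkdir -p pics
python3 - <<'E'
from station import ctrl
import cv2
s=ctrl.state();print(s)
for n in("scene","top","wrist"):
    print(n,ctrl.calibration(n))
    im=ctrl.camera(n);cv2.imwrite(f"pics/{n}0.png",im[:,:,::-1])
E
```

```text
pics
shift.py
station.py
{'time_s': 0.0, 'joint_pos': array([ 9.24491021e-01,  5.28474709e-01,  1.43391461e+00, -1.00907935e-05,
        1.18141038e+00, -1.78495615e-01]), 'joint_vel': array([ 6.46820566e-04,  6.24361137e-05, -1.35408155e-03,  6.86453676e-04,
       -1.13868799e-03, -6.46273257e-04]), 'joint_efforts': array([-3.54104659e-04, -4.40038526e+01, -1.76595175e+01,  6.31593168e-02,
        5.79993508e-02, -1.25380025e-04]), 'eef_pos': array([281.31396798, 557.20860795, 194.16255494]), 'ee_rot': array([-4.38028743e-04,  2.31775783e-01,  9.72768610e-01, -1.01287619e-03]), 'contact_force': array([-0.20255293, -0.36774634, -0.2876073 ]), 'wrist_torque': array([-0.00087433,  0.0338791 , -0.0081567 ]), 'gripper_force': 0.0, 'width': 86.98572803792474}
scene {'intrinsics': array([[409.50534673,   0.        , 251.62320427],
       [  0.        , 409.50534673, 195.13625612],
       [  0.        ,   0.        ,   1.        ]]), 'rvec': array([ 0.64596073, -2.43074036,  1.44549597]), 'tvec': array([ 423.88266847,  159.82985785, 1133.37615963])}
top {'intrinsics': array([[356.56153547,   0.        , 258.2562891 ],
       [  0.        , 356.56153547, 192.39268239],
       [  0.        ,   0.        ,   1.        ]]), 'rvec': array([ 2.15950803, -2.15631009,  0.10349472]), 'tvec': array([  47.57565151,  476.55517121, 1171.06186388])}
wrist {'intrinsics': array([[297.31863964,   0.        , 253.28651274],
       [  0.        , 297.31863964, 191.83551468],
       [  0.        ,   0.        ,   1.        ]]), 'hand_eye': array([[-1.02743565e-03, -9.66346877e-01, -2.57240467e-01,
         6.90932514e+01],
       [ 9.99999251e-01, -8.21712001e-04, -9.07229155e-04,
         2.94765793e-01],
       [ 6.65320482e-04, -2.57241207e-01,  9.66346997e-01,
        -1.89639808e+02],
       [ 0.00000000e+00,  0.00000000e+00,  0.00000000e+00,
         1.00000000e+00]])}
```
View pics/scene0.png

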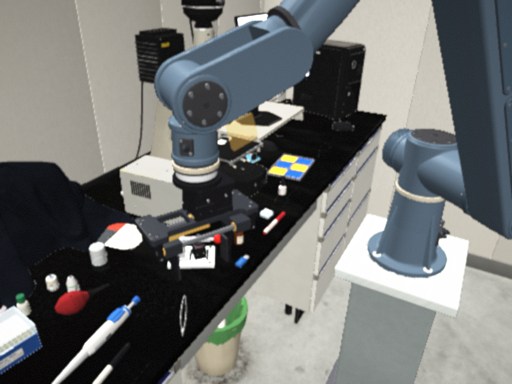

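View pics/top0.png

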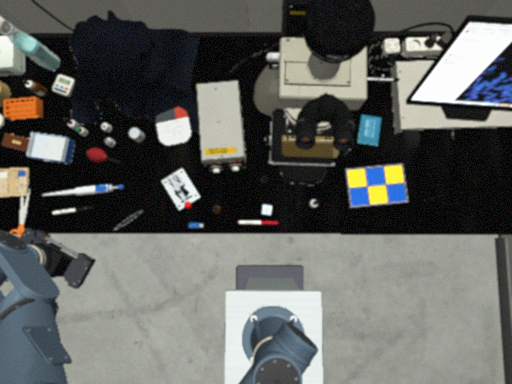

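The scene view shows the jig with its red knob, near (200,255). In the top view the jig is at about (182,188) with its knob at (188,206). A brown bottle is at (217,209), a pale box at (266,210), a white bottle at (314,203) and the tray at (377,186). I'll localise these roughly, then look with the wrist camera.

Create h.py:
```python
import numpy as np,cv2
from scipy.spatial.transform import Rotation as R
from station import ctrl
def rot(q): return R.from_quat([q[1],q[2],q[3],q[0]])
def shot(name,fn=None):
    s=ctrl.state(); im=ctrl.camera(name)[:,:,::-1].copy()
    if fn: cv2.imwrite("pics/"+fn,im)
    return im,s
def ray(name,uv,s=None):
    c=ctrl.calibration(name);K=c["intrinsics"];u=np.atleast_2d(np.array(uv,float))
    d=(u-K[:2,2])/K[0,0]
    if name=="wrist":
        r=np.linalg.norm(d,axis=1,keepdims=True)+1e-9
        v=np.c_[d/r*np.sin(r),np.cos(r)]
        H=c["hand_eye"];Rt=rot(s["ee_rot"]).as_matrix()
        return Rt@H[:3,3]+s["eef_pos"],(v@H[:3,:3].T)@Rt.T
    Rm=cv2.Rodrigues(c["rvec"])[0]
    return -Rm.T@c["tvec"],np.c_[d,np.ones(len(d))]@Rm
def plane(name,uv,z,s=None):
    o,d=ray(name,uv,s); return o+d*((z-o[2])/d[:,2])[:,None]
def proj(p,s):
    c=ctrl.calibration("wrist");H=c["hand_eye"];K=c["intrinsics"]
    t=rot(s["ee_rot"]).inv().apply(np.atleast_2d(p)-s["eef_pos"]);q=(t-H[:3,3])@H[:3,:3]
    r=np.linalg.norm(q[:,:2],axis=1);th=np.arctan2(r,q[:,2])
    return K[:2,2]+q[:,:2]/r[:,None]*th[:,None]*K[0,0]
def goto(p,yaw=None):
    "tool-axis shift from current measured pose to TCP p, tool down with y axis at yaw"
    s=ctrl.state();r=rot(s["ee_rot"]);out=r.inv().apply(np.array(p)-s["eef_pos"])
    w=np.zeros(3)
    if yaw is not None:
        y=np.array([np.cos(yaw),np.sin(yaw),0]);y=y if y@r.as_matrix()[:,1]>0 else -y
        z=np.array([0,0,-1]);x=np.cross(y,z);w=(r.inv()*R.from_matrix(np.c_[x,y,z])).as_rotvec()
    print(out.round(1),w.round(3));return out,w
```

Run:
```python
from h import *
for n,u,z in[("jig",(182,188),20),("knob",(188,206),62),("oil",(217,209),50),("box",(266,210),14),("mount",(314,203),50),("tray",(377,186),5),("cap",(265,180),10),("usb",(196,225),5),("marker",(258,222),10)]:
    print(n,plane("top",u,z).round(0))
s=ctrl.state();print(rot(s["ee_rot"]).as_matrix().round(2))
im=cv2.imread("pics/top0.png");cv2.imwrite("pics/c0.png",cv2.resize(im[140:240,100:430],None,fx=2.4,fy=2.4,interpolation=cv2.INTER_CUBIC))
```

```text
jig [[492. 307.  20.]]
knob [[428. 276.  62.]]
oil [[419. 183.  50.]]
box [[418.  22.  14.]]
mount [[ 439. -135.   50.]]
tray [[ 501. -356.    5.]]
cap [[521.  26.  10.]]
usb [[367. 260.   5.]]
marker [[378.  49.  10.]]
[[-0.89  0.45 -0.  ]
 [ 0.45  0.89 -0.  ]
 [ 0.   -0.   -1.  ]]
```

View pics/c0.png

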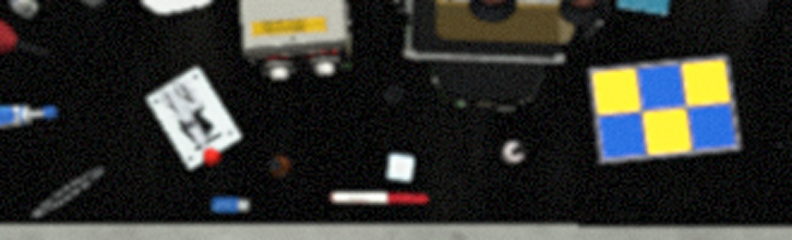

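The manual's scale: shifts go in units of 25 mm. Converting my numbers, -280 mm is -11.2, -157 mm is -6.28.

```bash
echo '[[-11.2,-6.28,-2,0,0,-1.05],[-11.2,-6.28,-2,0,0,-1.05],[-11.2,-6.28,-2,0,0,-1.05],[-11.2,-6.28,-2,0,0,-1.05],[-11.2,-6.28,-2,0,0,-1.05],[-11.2,-6.28,-2,0,0,-1.05],[-11.2,-6.28,-2,0,0,-1.05],[-11.2,-6.28,-2,0,0,-1.05],[-11.2,-6.28,-2,0,0,-1.05],[-11.2,-6.28,-2,0,0,-1.05],[-11.2,-6.28,-2,0,0,-1.05]]' | python3 shift.py
python3 - <<'E'
from h import *
im,s=shot("wrist","w1.png");print(s["eef_pos"],s["joint_pos"].round(2))
E
```

```text
time_s: 1.07
eef_pos: [461.2, 290.8, 245.0]
ee_rot: [-0.0, -0.285, 0.959, 0.0]
contact_force: [-0.6, 0.3, -0.1]
width: 87.1
gripper_force: 0.0
[461.15738438 290.78202563 245.01833858] [ 0.36  0.36  1.57  0.    1.21 -1.79]
```

View pics/w1.png

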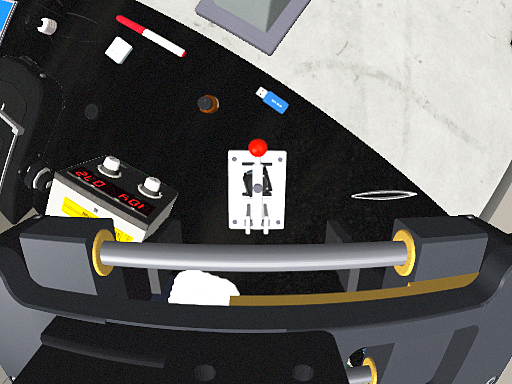

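The wrist view shows the jig plate at (257,190) with the red knob at (258,147). The oil bottle is at (207,103), the box at (118,50) and the varnish bottle at (47,26).

Run:
```python
from h import *
im=cv2.imread("pics/w1.png");s=ctrl.state()
hsv=cv2.cvtColor(im,cv2.COLOR_BGR2HSV)
m=((hsv[...,1]<60)&(hsv[...,2]>130)).astype(np.uint8)
def at(m,u,r):
    k=np.zeros_like(m);cv2.rectangle(k,(u[0]-r,u[1]-r),(u[0]+r,u[1]+r),1,-1);return m*k
def box(m,z,n):
    cs,_=cv2.findContours(m,cv2.RETR_EXTERNAL,cv2.CHAIN_APPROX_NONE);c=max(cs,key=cv2.contourArea)[:,0]
    w=plane("wrist",c,z,s)[:,:2].astype(np.float32);r=cv2.minAreaRect(w);p=cv2.boxPoints(r)
    print(n,np.round(r[0],1),np.round(r[1],1),round(r[2],1),"yaw e01",np.degrees(np.arctan2(*(p[1]-p[0])[::-1])).round(1),np.linalg.norm(p[1]-p[0]).round(1));return r
box(at(m,(257,190),48),10,"plate")
box(at(m,(118,50),22),14,"box")
red=((hsv[...,1]>150)&(hsv[...,2]>100)&((hsv[...,0]<8)|(hsv[...,0]>172))).astype(np.uint8)
k=at(red,(258,147),15);ys,xs=np.nonzero(k);print("knob",plane("wrist",[xs.mean(),ys.mean()],62,s),np.ptp(xs),np.ptp(ys))
br=((hsv[...,1]>90)&(hsv[...,2]>50)&(hsv[...,0]<22)).astype(np.uint8)
k=at(br,(207,103),20);box(k,48,"oil");
cv2.imwrite("pics/c1.png",cv2.resize(im[10:240,20:330],None,fx=2.5,fy=2.5,interpolation=cv2.INTER_CUBIC))
```

```text
plate [496.1 319.1] [127.8  84.6] 32.7 yaw e01 -57.3 84.6
box [422.5  24.1] [36.5 33.4] 82.3 yaw e01 -7.7 33.4
knob [[434.03736927 279.50849375  62.        ]] 19 17
oil [421.2 196. ] [22.3 22.3] 31.5 yaw e01 -58.5 22.3
```

View pics/c1.png

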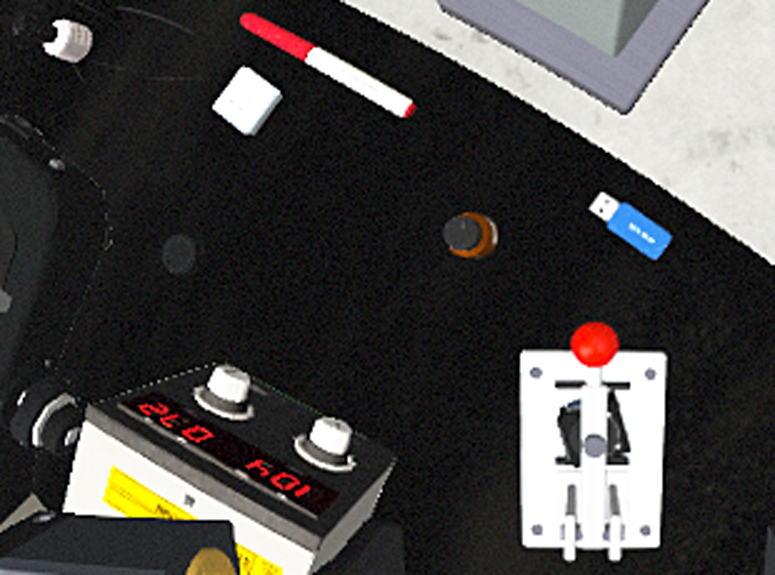

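Run:
```python
from h import *
goto((434,279.5,43),np.radians(122.7))
```

```text
[ 28.4   4.2 201.8] [ 0.001 -0.001  0.009]
```

```bash
echo '[[1.136,0.168,1.2,0,0,0.009],[1.136,0.168,2.8,0,0,0.009],[1.136,0.168,4.4,0,0,0.009],[1.136,0.168,6,0,0,0.009],[1.136,0.168,7.2,0,0,0.009],[1.136,0.168,8.08,0,0,0.009],[1.136,0.168,8.08,0,0,0.009],[1.136,0.168,8.08,0,0,0.009]]' | python3 shift.py 50
echo '[[0,0,0,0,0,0],[0,0,0,0,0,0],[0,0,0,0,0,0],[0,0,0,0,0,0],[0,0,0,0,0,0],[0,0,0,0,0,0],[0,0,0,0,0,0],[0,0,0,0,0,0]]' | python3 shift.py 15 8
python3 - <<'E'
from h import *
for t in np.arange(.13,2.01,.13): print([round(-100*(1-np.cos(t))),0,-round(100*np.sin(t))],end=",")
E
```

```text
time_s: 1.78
eef_pos: [433.1, 280.1, 42.1]
ee_rot: [-0.002, -0.283, 0.959, -0.0]
contact_force: [0.3, -0.0, 0.3]
width: 51.2
gripper_force: 0.0
time_s: 2.45
eef_pos: [434.9, 279.6, 43.3]
ee_rot: [0.0, -0.282, 0.959, 0.0]
contact_force: [-0.9, 2.6, -0.0]
width: 15.5
gripper_force: 0.9
[-1, 0, -13],[-3, 0, -26],[-8, 0, -38],[-13, 0, -50],[-20, 0, -61],[-29, 0, -70],[-39, 0, -79],[-49, 0, -86],[-61, 0, -92],[-73, 0, -96],[-86, 0, -99],[-99, 0, -100],[-112, 0, -99],[-125, 0, -97],[-137, 0, -93],
```

The fingers closed to 15.5 mm, less than the ball's 24 mm, so the grasp is off. I'll take another look.

Run:
```python
from h import *
im,s=shot("wrist","w2.png");print(s["width"],s["gripper_force"])
hsv=cv2.cvtColor(im,cv2.COLOR_BGR2HSV)
red=((hsv[...,1]>150)&(hsv[...,2]>80)&((hsv[...,0]<8)|(hsv[...,0]>172))).astype(np.uint8)
print(proj([[434,279.5,62]],s))
cv2.imwrite("pics/c2.png",cv2.resize(im[100:300,140:380],None,fx=3,fy=3,interpolation=cv2.INTER_CUBIC))
```

```text
15.524708423681123 0.9182570222765207
[[255.29841722 228.0664382 ]]
```

View pics/c2.png

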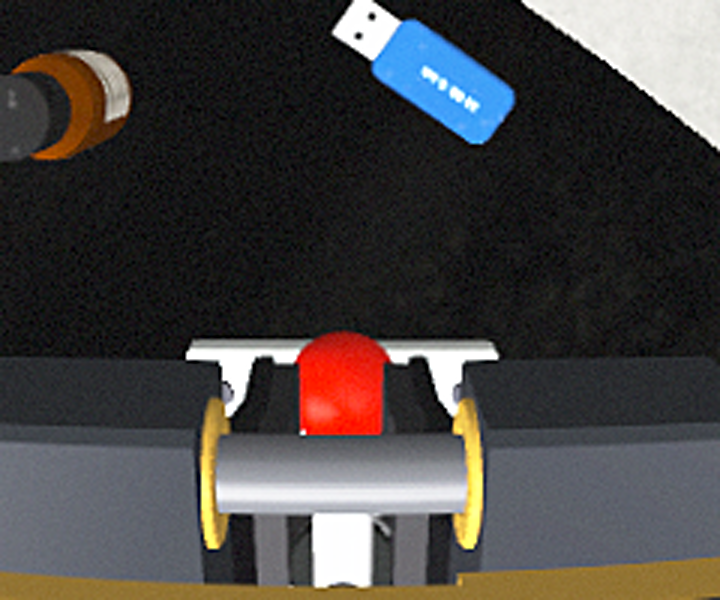

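The ball lies where I predicted, about (255,226) in the full image, with a finger on each side of it. Closing further should show whether it is held.

```bash
echo '[[0,0,0,0,0,0],[0,0,0,0,0,0],[0,0,0,0,0,0],[0,0,0,0,0,0],[0,0,0,0,0,0]]' | python3 shift.py 0 12
python3 - <<'E'
from h import *
im,s=shot("wrist");goto((434,279.5,43),np.radians(122.7))
cv2.imwrite("pics/c3.png",cv2.resize(im[100:300,140:380],None,fx=3,fy=3,interpolation=cv2.INTER_CUBIC))
E
```

```text
time_s: 2.92
eef_pos: [434.8, 279.9, 43.7]
ee_rot: [0.0, -0.283, 0.959, 0.0]
contact_force: [-2.6, 3.6, 5.7]
width: 11.8
gripper_force: 9.1
[0.8 0.1 0.7] [0.001 0.001 0.002]
```

View pics/c3.png

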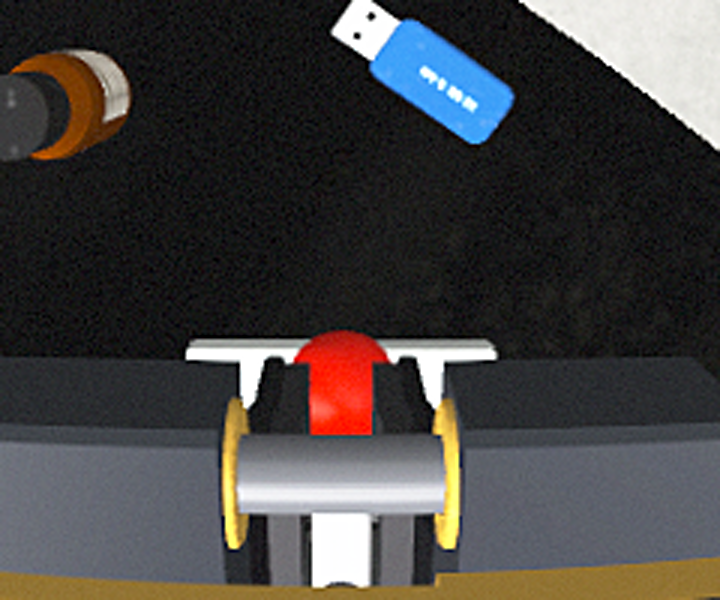

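Run:
```python
from h import *
s=ctrl.state();r=rot(s["ee_rot"])
print(ctrl.hold_point_z)
p=[[9.5,0,0],[-9.5,0,0],[9.5,0,-19],[-9.5,0,-19],[9.5,0,-38],[0,0,-19]]
print(((proj(r.apply(p)+s["eef_pos"],s)-[140,100])*3).round())
```

```text
18.700000000000003
[[344. 317.]
 [344. 395.]
 [344. 345.]
 [344. 430.]
 [344. 379.]
 [344. 388.]]
```

The image suggests the pads are on the upper or back part of the ball. I'll open, go 8 mm lower and close again.

To row units: 8 mm is 0.32, 1 mm is 0.04.

```bash
echo '[[0,0,0,0,0,0],[0,0,0,0,0,0],[0,0,0,0,0,0],[0,0,0,0,0,0],[0.04,0,0.16,0,0,0],[0.04,0,0.32,0,0,0],[0.04,0,0.32,0,0,0],[0.04,0,0.32,0,0,0]]' | python3 shift.py 50
echo '[[0,0,0,0,0,0],[0,0,0,0,0,0],[0,0,0,0,0,0],[0,0,0,0,0,0],[0,0,0,0,0,0],[0,0,0,0,0,0],[0,0,0,0,0,0],[0,0,0,0,0,0],[0,0,0,0,0,0]]' | python3 shift.py 0 12
```

```text
time_s: 3.63
eef_pos: [433.6, 278.6, 34.5]
ee_rot: [-0.001, -0.283, 0.959, -0.0]
contact_force: [0.7, -0.2, 0.1]
width: 48.9
gripper_force: 0.0
time_s: 4.38
eef_pos: [433.8, 279.3, 35.3]
ee_rot: [0.0, -0.283, 0.959, 0.0]
contact_force: [-1.1, 3.9, 1.0]
width: 22.5
gripper_force: 12.0
```

To row units: 8 mm is 0.32, 4 mm is 0.16.

```bash
echo '[[0,0,0,0,0,0],[0,0,0,0,0,0],[0,0,0,0,0,0],[0,0,0.16,0,0,0],[0,0,0.32,0,0,0],[0,0,0.32,0,0,0],[0,0,0.32,0,0,0]]' | python3 shift.py 50
echo '[[0,0,0,0,0,0],[0,0,0,0,0,0],[0,0,0,0,0,0],[0,0,0,0,0,0],[0,0,0,0,0,0],[0,0,0,0,0,0],[0,0,0,0,0,0],[0,0,0,0,0,0],[0,0,0,0,0,0]]' | python3 shift.py 0 12
python3 - <<'E'
from h import *
im,s=shot("wrist")
cv2.imwrite("pics/c4.png",cv2.resize(im[100:340,100:400],None,fx=2.5,fy=2.5,interpolation=cv2.INTER_CUBIC))
E
```

```text
time_s: 4.97
eef_pos: [433.7, 278.5, 26.6]
ee_rot: [-0.001, -0.283, 0.959, -0.0]
contact_force: [0.6, -0.3, -0.8]
width: 49.4
gripper_force: 0.0
time_s: 5.72
eef_pos: [433.7, 279.3, 27.2]
ee_rot: [-0.0, -0.283, 0.959, 0.0]
contact_force: [-1.2, 3.8, 0.5]
width: 22.9
gripper_force: 12.0
```

View pics/c4.png

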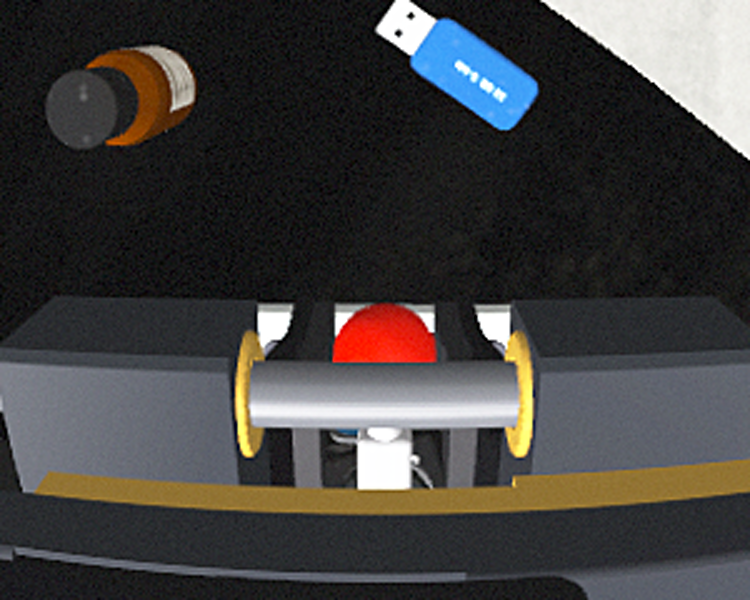

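The grasp is now on the equator (22.9 mm, 12 N). Next I swing the clamp arm along its arc.

```bash
echo '[[-0.04,0,-0.52,0,0,0],[-0.12,0,-1.04,0,0,0],[-0.32,0,-1.52,0,0,0],[-0.52,0,-2,0,0,0],[-0.8,0,-2.44,0,0,0],[-1.16,0,-2.8,0,0,0],[-1.56,0,-3.16,0,0,0],[-1.96,0,-3.44,0,0,0],[-2.44,0,-3.68,0,0,0],[-2.92,0,-3.84,0,0,0],[-3.44,0,-3.96,0,0,0],[-3.96,0,-4,0,0,0],[-4.48,0,-3.96,0,0,0],[-5,0,-3.88,0,0,0],[-5.28,0,-3.8,0,0,0],[-5.28,0,-3.8,0,0,0],[-5.28,0,-3.8,0,0,0]]' | python3 shift.py
echo '[[0,0,0,0,0,0],[0,0,0,0,0,0],[0,0,0,0,0,0],[0,0,0,0,0,0],[0,0,0,0,0,0]]' | python3 shift.py 60
echo '[[0,0,-1.2,0,0,0],[0,0,-2.8,0,0,0],[0,0,-4,0,0,0],[1.6,0,-4,0,0,0],[3.2,0,-4,0,0,0],[4.4,0,-4,0,0,0],[4.4,0,-4,0,0,0],[4.4,0,-4,0,0,0]]' | python3 shift.py
python3 - <<'E'
from h import *
im,s=shot("wrist","w5.png")
E
```

```text
time_s: 7.18
eef_pos: [545.6, 350.9, 122.5]
ee_rot: [0.001, -0.283, 0.959, 0.0]
contact_force: [0.2, 3.3, 3.9]
width: 22.9
gripper_force: 12.0
time_s: 7.6
eef_pos: [544.6, 349.6, 121.8]
ee_rot: [-0.001, -0.283, 0.959, -0.0]
contact_force: [-0.1, -0.5, 0.5]
width: 48.0
gripper_force: 0.0
time_s: 8.27
eef_pos: [451.0, 289.8, 222.4]
ee_rot: [-0.0, -0.283, 0.959, -0.0]
contact_force: [1.1, 0.0, 0.0]
width: 59.8
gripper_force: 0.0
```

View pics/w5.png

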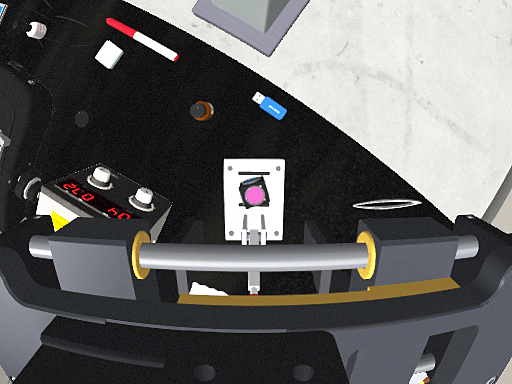

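The clamp arm is back and stays open. The cube shows at (254,192) with its pink glass. I'll check its yaw up close.

Run:
```python
from h import *
im=cv2.imread("pics/w5.png");s=ctrl.state()
cv2.imwrite("pics/c5.png",cv2.resize(im[150:250,210:300],None,fx=6,fy=6,interpolation=cv2.INTER_CUBIC))
J=np.array([[np.cos(.5707),-np.sin(.5707)],[np.sin(.5707),np.cos(.5707)]])
seat=np.array([476.1,306.5])
for z in(47,10):
    print(z,((proj(np.c_[np.array([[x,y] for x,y in((-16.5,-19),(16.5,-19),(16.5,19),(-16.5,19),(0,0))])@J.T+seat,[z]*5],s)-[210,150])*6).round().tolist())
hsv=cv2.cvtColor(im,cv2.COLOR_BGR2HSV)
m=((hsv[...,0]>135)&(hsv[...,0]<170)&(hsv[...,1]>80)).astype(np.uint8);m[:150]=0;m[250:]=0;m[:,:210]=0;m[:,300:]=0
ys,xs=np.nonzero(m);print(len(xs),xs.mean(),ys.mean(),plane("wrist",[xs.mean(),ys.mean()],47,s))
```

```text
47 [[178.0, 176.0], [180.0, 326.0], [357.0, 326.0], [359.0, 176.0], [269.0, 252.0]]
10 [[186.0, 141.0], [187.0, 279.0], [349.0, 279.0], [351.0, 141.0], [268.0, 211.0]]
382 256.7958115183246 190.85340314136127 [[473.46515762 307.87652277  47.        ]]
```

View pics/c5.png

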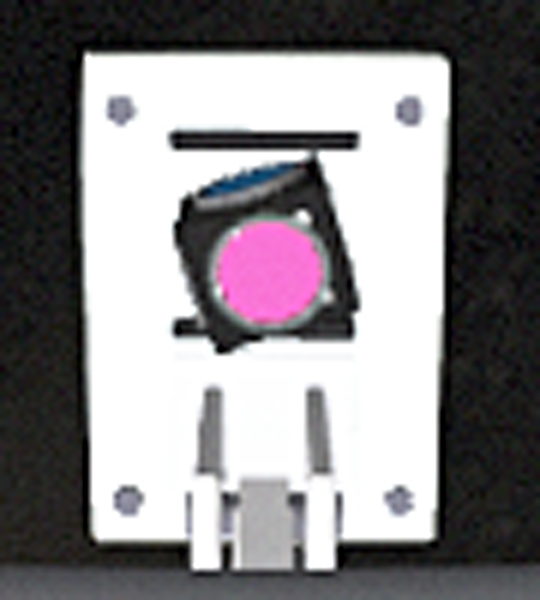

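In the picture the cube looks turned about 17° in the jig. The task gives it as square to the jig and 34 mm wide at the y sides, so I'll grip along jig y, centred on the seat, and check the width.

Run:
```python
from h import *
goto((478.6,308.1,15),np.radians(122.7))
```

```text
[-30.7   0.9 207.7] [-0.001  0.002  0.002]
```

```bash
echo '[[-1.24,0.04,1.2,0,0,0],[-1.24,0.04,2.8,0,0,0],[-1.24,0.04,4.4,0,0,0],[-1.24,0.04,5.8,0,0,0],[-1.24,0.04,7,0,0,0],[-1.24,0.04,7.8,0,0,0],[-1.24,0.04,8.28,0,0,0],[-1.24,0.04,8.28,0,0,0],[-1.24,0.04,8.28,0,0,0]]' | python3 shift.py 60
echo '[[0,0,0,0,0,0],[0,0,0,0,0,0],[0,0,0,0,0,0],[0,0,0,0,0,0],[0,0,0,0,0,0],[0,0,0,0,0,0],[0,0,0,0,0,0],[0,0,0,0,0,0]]' | python3 shift.py 10 12
```

```text
time_s: 9.07
eef_pos: [479.1, 308.8, 14.8]
ee_rot: [0.0, -0.283, 0.959, 0.0]
contact_force: [0.3, 0.3, 0.6]
width: 60.1
gripper_force: 0.0
time_s: 9.73
eef_pos: [479.4, 309.2, 17.0]
ee_rot: [0.002, -0.283, 0.959, 0.0]
contact_force: [-0.8, 1.0, 6.9]
width: 15.6
gripper_force: 3.7
```

Run:
```python
from h import *
im,s=shot("wrist","w6.png");sc,_=shot("scene","s6.png")
a=cv2.resize(im[130:330,130:380],(800,600)[:1]+(300,) if 0 else (400,320),interpolation=cv2.INTER_CUBIC)
b=cv2.resize(sc[170:290,120:270],(400,320),interpolation=cv2.INTER_CUBIC)
cv2.imwrite("pics/c6.png",np.hstack([a,b]))
```

```text
(no output)
```

View pics/c6.png

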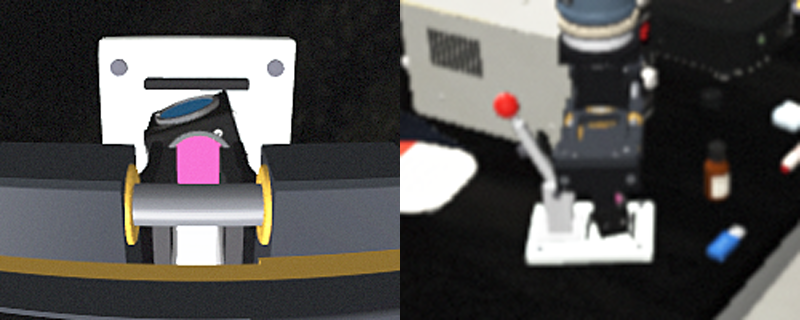

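The fingertips sit on top of the cube, with the glass showing between them. So the real tips end about 29 mm above the reported TCP, which agrees with the knob. I'll open and go lower in steps, watching the force.

```bash
echo '[[0,0,-0.16,0,0,0],[0,0,-0.16,0,0,0],[0,0,-0.16,0,0,0],[0,0,-0.16,0,0,0],[0,0,-0.16,0,0,0],[0,0,-0.16,0,0,0],[0,0,0.16,0,0,0],[0,0,0.4,0,0,0],[0,0,0.4,0,0,0]]' | python3 shift.py 66
echo '[[0,0,0.12,0,0,0],[0,0,0.2,0,0,0],[0,0,0.2,0,0,0]]' | python3 shift.py
echo '[[0,0,0.12,0,0,0],[0,0,0.2,0,0,0],[0,0,0.2,0,0,0]]' | python3 shift.py
python3 - <<'E'
from h import *
im,s=shot("wrist","w7.png");print(s["eef_pos"],s["width"],s["contact_force"])
E
```

```text
time_s: 10.58
eef_pos: [476.8, 307.8, 3.4]
ee_rot: [-0.002, -0.283, 0.959, -0.0]
contact_force: [-0.1, 0.2, 0.1]
width: 62.1
gripper_force: 0.0
time_s: 10.83
eef_pos: [477.7, 308.3, -0.4]
ee_rot: [-0.0, -0.283, 0.959, -0.0]
contact_force: [0.2, -0.2, 0.5]
width: 65.6
gripper_force: 0.0
time_s: 11.08
eef_pos: [477.8, 308.3, -5.2]
ee_rot: [-0.0, -0.283, 0.959, -0.0]
contact_force: [-0.3, -1.0, -0.8]
width: 66.0
gripper_force: 0.0
[477.81065413 308.29340039  -5.19007736] 65.9770058286054 [-0.25968578 -1.02378852 -0.81777418]
```

The manual's scale: shifts go in units of 25 mm. Converting my numbers, 5 mm is 0.2, 3 mm is 0.12.

```bash
echo '[[0,0,0.12,0,0,0],[0,0,0.2,0,0,0],[0,0,0.2,0,0,0]]' | python3 shift.py
echo '[[0,0,0,0,0,0],[0,0,0,0,0,0],[0,0,0,0,0,0],[0,0,0,0,0,0],[0,0,0,0,0,0],[0,0,0,0,0,0],[0,0,0,0,0,0],[0,0,0,0,0,0]]' | python3 shift.py 10 15
```

```text
time_s: 11.38
eef_pos: [477.7, 308.3, -10.3]
ee_rot: [-0.0, -0.283, 0.959, -0.0]
contact_force: [-0.5, -0.3, 0.1]
width: 65.9
gripper_force: 0.0
time_s: 12.05
eef_pos: [478.0, 308.4, -9.8]
ee_rot: [0.0, -0.283, 0.959, 0.0]
contact_force: [0.0, -0.2, 0.8]
width: 39.3
gripper_force: 13.8
```

```bash
echo '[[0,0,0,0,0,0],[0,0,0,0,0,0],[0,0,0,0,0,0]]' | python3 shift.py
python3 - <<'E'
from h import *
im,s=shot("wrist","w8.png");print(s["width"],s["wrist_torque"])
cv2.imwrite("pics/c8.png",cv2.resize(im[100:340,100:400],None,fx=2.5,fy=2.5,interpolation=cv2.INTER_CUBIC))
E
```

```text
time_s: 12.3
eef_pos: [478.1, 308.4, -9.8]
ee_rot: [0.0, -0.283, 0.959, 0.0]
contact_force: [-0.4, 0.5, -0.3]
width: 39.3
gripper_force: 13.8
39.28390730176217 [ 0.10346349  0.06632711 -0.00811719]
```

View pics/c8.png

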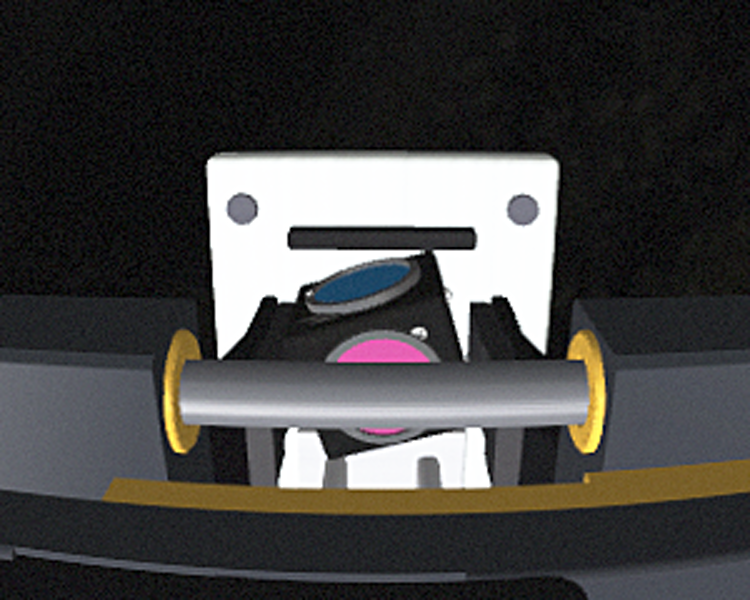

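The pads bear on the corners of a cube that really is turned about 17° on the seat. I'll open, turn the gripper to match and close again.

```bash
echo '[[0,0,0,0,0,0],[0,0,0,0,0,0],[0,0,0,0,0,0],[0,0,0,0,0,0],[0,0,0,0,0,-0.1],[0,0,0,0,0,-0.2],[0,0,0,0,0,-0.3],[0,0,0,0,0,-0.3],[0,0,0,0,0,-0.3]]' | python3 shift.py 62
echo '[[0,0,0,0,0,0],[0,0,0,0,0,0],[0,0,0,0,0,0],[0,0,0,0,0,0],[0,0,0,0,0,0],[0,0,0,0,0,0],[0,0,0,0,0,0],[0,0,0,0,0,0]]' | python3 shift.py 10 15
```

```text
time_s: 13.1
eef_pos: [478.0, 308.4, -9.9]
ee_rot: [-0.0, -0.422, 0.907, 0.0]
contact_force: [0.7, 0.2, 0.1]
width: 61.8
gripper_force: 0.0
time_s: 13.77
eef_pos: [478.0, 308.4, -9.9]
ee_rot: [-0.0, -0.423, 0.906, 0.0]
contact_force: [-0.3, 0.3, 0.3]
width: 33.9
gripper_force: 15.0
```

The width is 33.9 mm, so it's a square grasp on the y sides. I'll lift the cube and measure the tray from the top camera.

To row units: -10 mm is -0.4, -180 mm is -7.2.

```bash
echo '[[0,0,-0.16,0,0,0],[0,0,-0.4,0,0,0],[0,0,-1.2,0,0,0],[0,0,-2.8,0,0,0],[0,0,-4.4,0,0,0],[0,0,-6,0,0,0],[0,0,-7.2,0,0,0],[0,0,-7.2,0,0,0]]' | python3 shift.py - 20
cat > top.py <<'E'
from h import *
def comps(m,z,lo=6,name="top"):
    n,l,st,c=cv2.connectedComponentsWithStats(m.astype(np.uint8));o=[]
    for i in range(1,n):
        if st[i,4]>=lo:o.append((st[i,4],c[i].round(1),plane(name,c[i],z)[0].round(1)))
    return o
im,s=shot("top");hsv=cv2.cvtColor(im,cv2.COLOR_BGR2HSV);h,sa,v=cv2.split(hsv)
roi=np.zeros(h.shape,bool);roi[150:220,335:420]=1
print("blue",*comps(roi&(h>105)&(h<130)&(sa>120)&(v>90),4,100),sep="\n")
print("yellow",*comps(roi&(h>20)&(h<35)&(sa>120)&(v>90),4,100),sep="\n")
m=roi&(sa>110)&(v>90);m=cv2.morphologyEx(m.astype(np.uint8),cv2.MORPH_CLOSE,np.ones((3,3)))
c=max(cv2.findContours(m,0,1)[0],key=cv2.contourArea)[:,0];r=cv2.minAreaRect(plane("top",c,4)[:,:2].astype(np.float32));print(r)
f=np.zeros(h.shape,bool);f[190:220,205:340]=1
print("white",*comps(f&(sa<70)&(v>120),14),sep="\n")
print("brown",*comps(f&(h<22)&(sa>70)&(v>40)&(v<200),30,4),sep="\n")
E
python3 top.py
```

```text
time_s: 14.43
eef_pos: [482.4, 310.3, 177.8]
ee_rot: [0.007, -0.423, 0.906, -0.0]
contact_force: [0.3, 0.2, 0.4]
width: 33.5
gripper_force: 20.0
blue
(np.int32(274), array([375. , 175.8]), array([ 536.5, -351. ,    4. ]))
(np.int32(286), array([396.3, 192.5]), array([ 479.1, -421.4,    4. ]))
(np.int32(279), array([358.8, 196.1]), array([ 466.5, -293.7,    4. ]))
yellow
(np.int32(302), array([393.8, 173.9]), array([ 542.9, -415.4,    4. ]))
(np.int32(298), array([356.4, 177.5]), array([ 530.4, -287.4,    4. ]))
(np.int32(301), array([377.6, 194.4]), array([ 472.5, -357.6,    4. ]))
((504.87493896484375, -355.2945556640625), (124.9278564453125, 190.2108917236328), 5.504242897033691)
white
(np.int32(41), array([313. , 202.9]), array([ 442.3, -136.4,   14. ]))
(np.int32(117), array([266.5, 209.4]), array([420.3,  20.5,  14. ]))
brown
(np.int32(41), array([217.2, 208.7]), array([421.3, 185.1,  30. ]))
```

Run:
```python
from h import *
print(ctrl.state()["joint_pos"].round(2))
for p in((415,200,178),(395,0,178),(405,-200,178),(479,-421,178)): goto(p,1.669)
```

```text
[ 0.38  0.48  1.6  -0.    1.06 -2.07]
[126.1 -20.1  -4.3] [-0.001  0.01   0.775]
[ 292.2 -133.2   -5.2] [-0.001  0.01   0.775]
[ 439.1 -269.3   -5.8] [-0.001  0.01   0.775]
[ 561.  -467.9   -5.9] [-0.001  0.01   0.775]
```

To row units: 561 mm is 22.44, -468 mm is -18.72.

```bash
echo '[[5.04,-0.8,0,0,0,0.1],[5.04,-0.8,0,0,0,0.2],[5.04,-0.8,0,0,0,0.3],[11.68,-5.32,0,0,0,0.4],[11.68,-5.32,0,0,0,0.5],[11.68,-5.32,0,0,0,0.6],[11.68,-5.32,0,0,0,0.7],[11.68,-5.32,0,0,0,0.775],[17.56,-10.76,0,0,0,0.775],[17.56,-10.76,0,0,0,0.775],[17.56,-10.76,0,0,0,0.775],[17.56,-10.76,0,0,0,0.775],[17.56,-10.76,0,0,0,0.775],[22.44,-18.72,0,0,0,0.775],[22.44,-18.72,0,0,0,0.775],[22.44,-18.72,0,0,0,0.775],[22.44,-18.72,0,0,0,0.775],[22.44,-18.72,0,0,0,0.775],[22.44,-18.72,0,0,0,0.775],[22.44,-18.72,0,0,0,0.775]]' | python3 shift.py
echo '[[0,0,0,0,0,0],[0,0,0,0,0,0],[0,0,0,0,0,0]]' | python3 shift.py
cat > wt.py <<'E'
from h import *
import sys
im,s=shot("wrist",sys.argv[1]);print(s["eef_pos"].round(1),s["width"],s["joint_pos"].round(2))
h,sa,v=cv2.split(cv2.cvtColor(im,cv2.COLOR_BGR2HSV))
for n,m in(("blue",(h>105)&(h<130)&(sa>120)&(v>90)),("yellow",(h>20)&(h<35)&(sa>140)&(v>90))):
    k,l,st,c=cv2.connectedComponentsWithStats(m.astype(np.uint8))
    for i in range(1,k):
        if st[i,4]>300:
            cc=cv2.findContours((l==i).astype(np.uint8),0,1)[0][0][:,0]
            r=cv2.minAreaRect(plane("wrist",cc,4,s)[:,:2].astype(np.float32))
            print(n,c[i].round(),np.round(r[0],1),np.round(r[1],1),round(r[2],1))
E
python3 wt.py w9.png
```

```text
time_s: 16.15
eef_pos: [477.2, -428.1, 168.4]
ee_rot: [0.001, -0.047, 0.999, -0.002]
contact_force: [0.8, -0.4, -1.4]
width: 33.9
gripper_force: 20.0
time_s: 16.4
eef_pos: [475.3, -419.9, 169.1]
ee_rot: [-0.001, -0.049, 0.999, 0.002]
contact_force: [-0.3, 0.1, -0.5]
width: 33.7
gripper_force: 20.0
[ 475.3 -419.9  169.1] 33.748276661232886 [-0.9   0.57  1.43  0.    1.14 -2.57]
yellow [304. 177.] [ 474.9 -356.8] [57. 58.] 5.4
yellow [349. 212.] [ 515.  -288.7] [19.4 57.5] 4.9
yellow [290. 296.] [ 652.8 -355.1] [ 24.9 466.3] 5.6
```

The wrist view agrees with the top camera to about 2 mm: the middle yellow bay is at (474.9,-356.8), 57×58 mm. Lowering the cube.

To row units: -5.6 mm is -0.224, -1 mm is -0.04.

```bash
echo '[[-0.224,-0.04,1.6,0,0,0],[-0.224,-0.04,3.2,0,0,0],[-0.224,-0.04,4.8,0,0,0],[-0.224,-0.04,6,0,0,0],[-0.224,-0.04,6.72,0,0,0],[-0.224,-0.04,7.04,0,0,0],[-0.224,-0.04,7.04,0,0,0],[-0.224,-0.04,7.04,0,0,0]]' | python3 shift.py
echo '[[0,0,0.12,0,0,0],[0,0,0.2,0,0,0],[0,0,0.2,0,0,0],[0,0,0.2,0,0,0]]' | python3 shift.py
```

```text
time_s: 17.12
eef_pos: [482.5, -422.5, -5.1]
ee_rot: [0.0, -0.049, 0.999, -0.0]
contact_force: [-0.6, -0.6, -0.5]
width: 34.0
gripper_force: 20.0
time_s: 17.45
eef_pos: [482.3, -423.1, -9.9]
ee_rot: [0.0, -0.049, 0.999, -0.001]
contact_force: [0.9, -0.5, -1.3]
width: 33.8
gripper_force: 20.0
```

```bash
echo '[[0,0.06,0.08,0,0,0],[0,0.06,0.16,0,0,0],[0,0.06,0.16,0,0,0],[0,0.06,0.16,0,0,0]]' | python3 shift.py
echo '[[0,0,0.04,0,0,0],[0,0,0.08,0,0,0],[0,0,0.08,0,0,0],[0,0,0.08,0,0,0]]' | python3 shift.py
```

```text
time_s: 17.78
eef_pos: [481.7, -421.0, -15.1]
ee_rot: [-0.0, -0.049, 0.999, 0.0]
contact_force: [0.5, 0.2, 0.3]
width: 34.0
gripper_force: 20.0
time_s: 18.12
eef_pos: [481.9, -421.3, -15.8]
ee_rot: [0.0, -0.049, 0.999, -0.0]
contact_force: [-0.9, 1.8, 4.4]
width: 33.8
gripper_force: 20.0
```

The cube is on the floor (4.4 N). Release, rise and head for the box.

To row units: -60 mm is -2.4, -196 mm is -7.84.

```bash
echo '[[0,0,0,0,0,0],[0,0,0,0,0,0],[0,0,0,0,0,0],[0,0,0,0,0,0],[0,0,-0.8,0,0,0],[0,0,-2.4,0,0,0],[0,0,-4,0,0,0],[0,0,-5.6,0,0,0],[0,0,-7.2,0,0,0],[0,0,-7.84,0,0,0],[0,0,-7.84,0,0,0]]' | python3 shift.py 54
python3 top.py | sed -n '/white/,$p'
python3 - <<'E'
from h import *
for p in((395,-200,180),(390,-110,180),(405,20,180)): goto(p,np.radians(95.6))
E
```

```text
time_s: 19.03
eef_pos: [484.3, -424.0, 185.1]
ee_rot: [0.003, -0.049, 0.999, -0.005]
contact_force: [-0.5, -0.0, -0.2]
width: 53.6
gripper_force: 0.0
white
(np.int32(41), array([313. , 202.9]), array([ 442.3, -136.4,   14. ]))
(np.int32(117), array([266.5, 209.4]), array([420.3,  20.5,  14. ]))
brown
(np.int32(39), array([217.1, 208.7]), array([421.4, 185.5,  30. ]))
[ 65.7 230.    0.6] [-0.005  0.003  0.001]
[6.190e+01 3.201e+02 2.000e-01] [-0.005  0.003  0.001]
[ 3.420e+01  4.479e+02 -4.000e-01] [-0.005  0.003  0.001]
```

To row units: 448 mm is 17.92, 320 mm is 12.8.

```bash
echo '[[2.64,9.2,0,0,0,0],[2.64,9.2,0,0,0,0],[2.64,9.2,0,0,0,0],[2.64,9.2,0,0,0,0],[2.64,9.2,0,0,0,0],[2.64,9.2,0,0,0,0],[2.48,12.8,0,0,0,0],[2.48,12.8,0,0,0,0],[2.48,12.8,0,0,0,0],[1.36,17.92,0,0,0,0],[1.36,17.92,0,0,0,0],[1.36,17.92,0,0,0,0],[1.36,17.92,0,0,0,0],[1.36,17.92,0,0,0,0],[1.36,17.92,0,0,0,0]]' | python3 shift.py
cat > wb.py <<'E'
from h import *
import sys
im,s=shot("wrist",sys.argv[1]);print(s["eef_pos"].round(1),s["joint_pos"].round(2))
h,sa,v=cv2.split(cv2.cvtColor(im,cv2.COLOR_BGR2HSV))
m=((sa<70)&(v>130)).astype(np.uint8)
k,l,st,c=cv2.connectedComponentsWithStats(m)
for i in range(1,k):
    if 150<st[i,4]<6000:
        cc=cv2.findContours((l==i).astype(np.uint8),0,1)[0][0][:,0]
        r=cv2.minAreaRect(plane("wrist",cc,14,s)[:,:2].astype(np.float32))
        mc=im[l==i].mean(0)
        print(c[i].round(),st[i,4],np.round(r[0],1),np.round(r[1],1),round(r[2],1),mc.round())
E
python3 wb.py w10.png
```

```text
time_s: 20.33
eef_pos: [403.5, 21.3, 178.2]
ee_rot: [-0.001, -0.05, 0.999, -0.0]
contact_force: [-0.2, -0.9, 0.6]
width: 54.1
gripper_force: 0.0
[403.5  21.3 178.2] [-0.22  0.26  1.98 -0.    0.91 -1.9 ]
[301. 158.] 572 [379.4  78. ] [73.5 12.1] 89.0 [247. 249. 250.]
[ 35. 195.] 640 [ 479.6 -326.9] [ 89.3 155.7] 5.7 [218. 206. 210.]
[252. 187.] 715 [422.4  20.9] [32.3 34.4] 82.7 [251. 250. 248.]
[131. 191.] 347 [ 443.8 -136.4] [26.4 35.2] 33.8 [209. 211. 218.]
[444. 219.] 450 [439.2 310.2] [63.  36.6] 67.4 [236. 236. 236.]
[ 44. 251.] 403 [ 559.5 -306.4] [27.5 67.6] 3.4 [186. 179. 177.]
[463. 251.] 398 [491.8 371.8] [25.9 66.6] 6.2 [185. 177. 175.]
[253. 262.] 3530 [528.3  33.1] [ 34.4 294.8] 6.0 [184. 177. 175.]
[122. 287.] 616 [ 589.1 -180.4] [ 58.  107.3] 6.0 [134. 124. 121.]
[163. 326.] 325 [661.3 -96.6] [  6.5 206.9] 5.7 [155. 145. 142.]
[421. 368.] 205 [759.7 396.8] [29.5 67.1] 9.6 [185. 178. 177.]
```

The box is at (422.4,20.9), 32×34 mm with its sides at 82.7°, and the white part of the marker lies at x≈379, clear of the grasp.

Run:
```python
from h import *
goto((422.4,20.9,-18),np.radians(82.7))
```

```text
[-18.9  -1.5 196.4] [-0.    -0.002  0.226]
```

To row units: 196 mm is 7.84, 180 mm is 7.2.

```bash
echo '[[-0.76,-0.06,1.6,0,0,0.12],[-0.76,-0.06,3.2,0,0,0.226],[-0.76,-0.06,4.8,0,0,0.226],[-0.76,-0.06,6.2,0,0,0.226],[-0.76,-0.06,7.2,0,0,0.226],[-0.76,-0.06,7.84,0,0,0.226],[-0.76,-0.06,7.84,0,0,0.226],[-0.76,-0.06,7.84,0,0,0.226]]' | python3 shift.py 54
echo '[[0,0,0.12,0,0,0],[0,0,0.24,0,0,0],[0,0,0.24,0,0,0]]' | python3 shift.py
echo '[[0,0,0,0,0,0],[0,0,0,0,0,0],[0,0,0,0,0,0],[0,0,0,0,0,0],[0,0,0,0,0,0],[0,0,0,0,0,0],[0,0,0,0,0,0]]' | python3 shift.py 10 12
```

```text
time_s: 21.05
eef_pos: [422.6, 20.2, -17.7]
ee_rot: [-0.001, 0.065, 0.998, 0.0]
contact_force: [0.8, 0.4, 0.6]
width: 53.9
gripper_force: 0.0
time_s: 21.3
eef_pos: [423.9, 21.2, -22.2]
ee_rot: [0.001, 0.064, 0.998, -0.0]
contact_force: [-0.4, 0.7, -0.3]
width: 54.2
gripper_force: 0.0
time_s: 21.88
eef_pos: [423.3, 21.8, -22.6]
ee_rot: [0.0, 0.064, 0.998, -0.0]
contact_force: [-0.2, 0.9, 4.6]
width: 31.5
gripper_force: 12.0
```

The box is held (31.5 mm), but with the tips at the table they would land on the tray ribs. I'll re-grip 6 mm higher.

```bash
echo '[[0,0,0,0,0,0],[0,0,0,0,0,0],[0,0,0,0,0,0],[0,0,-0.24,0,0,0],[0,0,-0.24,0,0,0],[0,0,-0.24,0,0,0]]' | python3 shift.py 54
echo '[[0,0,0,0,0,0],[0,0,0,0,0,0],[0,0,0,0,0,0],[0,0,0,0,0,0],[0,0,0,0,0,0],[0,0,0,0,0,0]]' | python3 shift.py 10 15
echo '[[0,0,-0.16,0,0,0],[0,0,-0.48,0,0,0],[0,0,-1.6,0,0,0],[0,0,-3.2,0,0,0],[0,0,-4.8,0,0,0],[0,0,-6.4,0,0,0],[0,0,-6.4,0,0,0]]' | python3 shift.py
python3 - <<'E'
from h import *
for p in((395,-100,145),(420,-230,145),(469,-293,145)): goto(p,np.radians(95.6))
E
```

```text
time_s: 22.38
eef_pos: [423.4, 21.7, -16.6]
ee_rot: [0.0, 0.064, 0.998, -0.0]
contact_force: [0.2, 0.2, -0.0]
width: 53.1
gripper_force: 0.0
time_s: 22.88
eef_pos: [423.1, 21.7, -16.9]
ee_rot: [-0.0, 0.064, 0.998, 0.0]
contact_force: [-0.4, 0.3, 0.3]
width: 31.3
gripper_force: 15.0
time_s: 23.47
eef_pos: [427.6, 21.0, 150.0]
ee_rot: [0.007, 0.064, 0.998, -0.001]
contact_force: [1.0, 0.1, -0.3]
width: 31.0
gripper_force: 15.0
[  17.  -124.2    4.9] [-0.003  0.015 -0.225]
[ -24.3 -250.     5.7] [-0.003  0.015 -0.225]
[ -80.8 -306.2    6.6] [-0.003  0.015 -0.225]
```

```bash
echo '[[0.68,-4.96,0,0,0,-0.1],[0.68,-4.96,0,0,0,-0.225],[0.68,-4.96,0,0,0,-0.225],[-0.96,-10,0,0,0,-0.225],[-0.96,-10,0,0,0,-0.225],[-0.96,-10,0,0,0,-0.225],[-0.96,-10,0,0,0,-0.225],[-3.24,-12.24,0,0,0,-0.225],[-3.24,-12.24,0,0,0,-0.225],[-3.24,-12.24,0,0,0,-0.225],[-3.24,-12.24,0,0,0,-0.225],[-3.24,-12.24,0,0,0,-0.225]]' | python3 shift.py
python3 wt.py w11.png
python3 - <<'E'
from h import *
goto((469,-293,-9),np.radians(95.6))
E
```

```text
time_s: 24.47
eef_pos: [463.3, -291.0, 142.8]
ee_rot: [-0.001, -0.048, 0.999, 0.001]
contact_force: [-0.2, 0.1, -0.9]
width: 31.3
gripper_force: 15.0
[ 463.3 -291.   142.8] 31.264973529464 [-0.77  0.49  1.68  0.    0.97 -2.43]
yellow [196. 181.] [ 475.  -356.9] [57.2 57.9] 5.8
yellow [148. 215.] [ 522.6 -416.9] [11.  57.1] 5.0
yellow [343. 295.] [ 614.3 -147.3] [ 23.  245.3] 5.5
yellow [195. 298.] [ 638.3 -362.4] [ 16.8 185. ] 5.8
[ -5.9  -3.5 151.8] [ 0.002 -0.002 -0.   ]
```

To row units: 150 mm is 6, 140 mm is 5.6.

```bash
echo '[[-0.24,-0.14,1.6,0,0,0],[-0.24,-0.14,3.2,0,0,0],[-0.24,-0.14,4.6,0,0,0],[-0.24,-0.14,5.6,0,0,0],[-0.24,-0.14,6,0,0,0],[-0.24,-0.14,6,0,0,0],[-0.24,-0.14,6,0,0,0]]' | python3 shift.py
echo '[[0,0,0.04,0,0,0],[0,0,0.12,0,0,0],[0,0,0.2,0,0,0],[0,0,0.2,0,0,0],[0,0,0.2,0,0,0]]' | python3 shift.py
```

```text
time_s: 25.1
eef_pos: [470.7, -294.4, -6.3]
ee_rot: [-0.0, -0.049, 0.999, 0.0]
contact_force: [0.1, 0.1, -0.5]
width: 31.2
gripper_force: 15.0
time_s: 25.52
eef_pos: [471.0, -295.2, -11.3]
ee_rot: [0.0, -0.049, 0.999, -0.0]
contact_force: [-0.9, 0.7, 0.2]
width: 31.4
gripper_force: 15.0
```

To row units: 2 mm is 0.08, 1.5 mm is 0.06.

```bash
echo '[[0.06,0.06,0.04,0,0,0],[0.06,0.06,0.08,0,0,0],[0.06,0.06,0.08,0,0,0],[0.06,0.06,0.08,0,0,0]]' | python3 shift.py
echo '[[0,0,0,0,0,0],[0,0,0,0,0,0],[0,0,0,0,0,0],[0,0,-0.4,0,0,0],[0,0,-2,0,0,0],[0,0,-3.6,0,0,0],[0,0,-5.2,0,0,0],[0,0,-6.8,0,0,0],[0,0,-6.8,0,0,0],[0,0,-6.8,0,0,0]]' | python3 shift.py 46
python3 - <<'E'
from h import *
im,s=shot("wrist","w12.png");print(s["eef_pos"].round(1))
cv2.imwrite("pics/c12.png",im[60:300,60:440])
for p in((430,-210,165),(395,-135,165)): goto(p,np.radians(95.6))
E
```

```text
time_s: 25.85
eef_pos: [469.1, -293.6, -13.1]
ee_rot: [0.0, -0.049, 0.999, -0.0]
contact_force: [-0.9, 1.2, 6.3]
width: 31.2
gripper_force: 15.0
time_s: 26.68
eef_pos: [470.7, -295.0, 159.6]
ee_rot: [0.002, -0.049, 0.999, -0.003]
contact_force: [-0.3, -0.1, -0.2]
width: 46.0
gripper_force: 0.0
[ 470.7 -295.   159.6]
[31.  87.2 -7.7] [-0.002  0.001 -0.   ]
[ 58.5 165.2  -7.9] [-0.002  0.001 -0.   ]
```

View pics/c12.png

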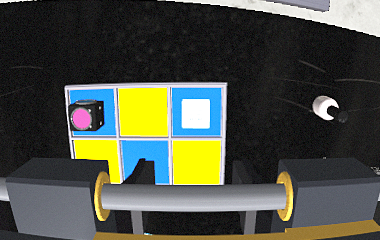

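The cube is in the left blue bay, at (87,116) in the crop, and the box is in the right one at (195,113). The varnish bottle stands at (327,106). I'll go above it and measure.

To row units: 87 mm is 3.48, -8 mm is -0.32.

```bash
echo '[[1.24,3.48,-0.32,0,0,0],[1.24,3.48,-0.32,0,0,0],[1.24,3.48,-0.32,0,0,0],[1.8,6.4,-0.32,0,0,0],[1.8,6.4,-0.32,0,0,0],[1.8,6.4,-0.32,0,0,0],[1.8,6.4,-0.32,0,0,0]]' | python3 shift.py 60
cat > wv.py <<'E'
from h import *
import sys
im,s=shot("wrist",sys.argv[1]);print(s["eef_pos"].round(1),s["joint_pos"].round(2))
h,sa,v=cv2.split(cv2.cvtColor(im,cv2.COLOR_BGR2HSV))
p0=np.array(eval(sys.argv[2]));u=proj([p0],s)[0];print("expect",u)
m=((sa<110)&(v>110)) if sys.argv[3]=="w" else ((h<25)&(sa>80)&(v>40))
k=np.zeros_like(v);cv2.circle(k,(int(u[0]),int(u[1])),35,1,-1)
m=m.astype(np.uint8)*k
n,l,st,c=cv2.connectedComponentsWithStats(m);i=1+st[1:,4].argmax()
cc=cv2.findContours((l==i).astype(np.uint8),0,1)[0][0][:,0]
print("px",c[i],st[i],"bbox")
z=p0[2]
w=plane("wrist",cc,z,s)[:,:2].astype(np.float32);print("encl",cv2.minEnclosingCircle(w),"rect",cv2.minAreaRect(w))
y0,x0=max(int(u[1])-40,0),max(int(u[0])-40,0)
cv2.imwrite("pics/z.png",cv2.resize(im[y0:y0+80,x0:x0+80],None,fx=6,fy=6,interpolation=cv2.INTER_CUBIC));print("crop0",x0,y0)
E
python3 wv.py w13.png '[442,-136,20]' w
```

```text
time_s: 27.32
eef_pos: [406.8, -136.4, 162.9]
ee_rot: [-0.002, -0.05, 0.999, 0.001]
contact_force: [1.3, -1.5, 0.9]
width: 59.9
gripper_force: 0.0
[ 406.8 -136.4  162.9] [-0.59  0.32  1.94 -0.    0.89 -2.26]
expect [250.8117418  205.32559856]
px [250.05042017 203.6302521 ] [238 193  23  25 357] bbox
encl ((442.5634460449219, -137.11251831054688), 15.840473175048828) rect ((441.912353515625, -138.06809997558594), (29.43938636779785, 25.940162658691406), 4.806060314178467)
crop0 210 165
```

View pics/z.png

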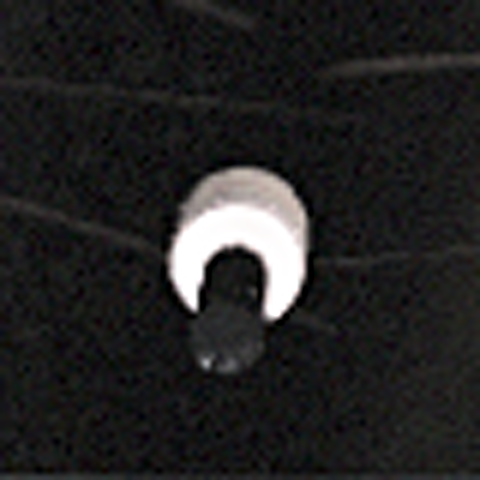

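The varnish bottle is upright. In crop pixels, its shoulder disc is centred at (237,272), the cap top at (228,340) and the base at about (245,230). I'll project each one at its own height.

Run:
```python
from h import *
s=ctrl.state()
for u,z in(((249.5,210.3),34),((248,221.7),66),((250.8,203.3),0)): print(plane("wrist",u,z,s).round(1))
goto((444,-137.5,130))
```

```text
[[ 445.6 -139.2   34. ]]
[[ 447.4 -140.2   66. ]]
[[ 447.5 -137.8    0. ]]
[-35.7  -2.9  33.2] [0. 0. 0.]
```

The bottle centre is about (446.5,-139). I'll grasp with yaw 90° to stay clear of the microscope.

```bash
python3 - <<'E'
from h import *
goto((446.5,-139,20),np.radians(90))
E
echo '[[-1.56,-0.2,0,0,0,0.05],[-1.56,-0.2,0.4,0,0,0.098],[-1.56,-0.2,1.8,0,0,0.098],[-1.56,-0.2,3.2,0,0,0.098],[-1.56,-0.2,4.6,0,0,0.098],[-1.56,-0.2,5.72,0,0,0.098],[-1.56,-0.2,5.72,0,0,0.098],[-1.56,-0.2,5.72,0,0,0.098]]' | python3 shift.py
python3 - <<'E'
from h import *
goto((446.5,-139,-7),np.radians(90))
E
```

```text
[-38.2  -4.8 143.2] [ 0.001 -0.002  0.099]
time_s: 28.03
eef_pos: [447.5, -140.4, 19.4]
ee_rot: [-0.002, 0.001, 1.0, 0.001]
contact_force: [0.1, -0.1, 0.6]
width: 60.3
gripper_force: 0.0
[ 0.9  1.4 26.5] [ 0.002 -0.004 -0.002]
```

To row units: 16 mm is 0.64, 12 mm is 0.48.

```bash
echo '[[0.04,0.04,0.24,0,0,0],[0.04,0.04,0.48,0,0,0],[0.04,0.04,0.64,0,0,0],[0.04,0.04,0.64,0,0,0]]' | python3 shift.py
echo '[[0,0,0.12,0,0,0],[0,0,0.2,0,0,0],[0,0,0.2,0,0,0]]' | python3 shift.py
echo '[[0,0,0.12,0,0,0],[0,0,0.2,0,0,0],[0,0,0.2,0,0,0]]' | python3 shift.py
```

```text
time_s: 28.37
eef_pos: [447.5, -139.2, 5.6]
ee_rot: [0.001, 0.0, 1.0, -0.0]
contact_force: [-0.8, 0.2, 0.3]
width: 60.0
gripper_force: 0.0
time_s: 28.62
eef_pos: [447.3, -139.0, 0.2]
ee_rot: [0.0, 0.0, 1.0, -0.0]
contact_force: [0.5, -0.5, 0.1]
width: 60.0
gripper_force: 0.0
time_s: 28.87
eef_pos: [447.0, -138.8, -5.2]
ee_rot: [-0.0, 0.0, 1.0, 0.0]
contact_force: [-0.6, 0.5, 0.1]
width: 59.9
gripper_force: 0.0
```

```bash
echo '[[0,0,0,0,0,0],[0,0,0,0,0,0],[0,0,0,0,0,0],[0,0,0,0,0,0],[0,0,0,0,0,0],[0,0,0,0,0,0],[0,0,0,0,0,0],[0,0,0,0,0,0]]' | python3 shift.py 5 12
```

```text
time_s: 29.53
eef_pos: [447.2, -138.9, -4.8]
ee_rot: [0.0, 0.0, 1.0, -0.0]
contact_force: [0.1, 1.1, 0.9]
width: 23.5
gripper_force: 12.0
```

The width is 23.5 mm, a bit under 26, so the tips may be near the shoulder. I'll re-grip 6 mm lower.

To row units: 6 mm is 0.24, 3 mm is 0.12.

```bash
echo '[[0,0,0,0,0,0],[0,0,0,0,0,0],[0,0,0,0,0,0],[0,0,0,0,0,0],[0,0,0.12,0,0,0],[0,0,0.24,0,0,0],[0,0,0.24,0,0,0],[0,0,0.24,0,0,0]]' | python3 shift.py 50
echo '[[0,0,0,0,0,0],[0,0,0,0,0,0],[0,0,0,0,0,0],[0,0,0,0,0,0],[0,0,0,0,0,0],[0,0,0,0,0,0],[0,0,0,0,0,0]]' | python3 shift.py 5 15
```

```text
time_s: 30.2
eef_pos: [446.9, -138.8, -11.2]
ee_rot: [-0.0, 0.0, 1.0, 0.0]
contact_force: [0.3, 0.3, 0.1]
width: 49.8
gripper_force: 0.0
time_s: 30.78
eef_pos: [447.2, -139.0, -10.8]
ee_rot: [0.0, 0.0, 1.0, -0.0]
contact_force: [0.6, -0.3, 0.6]
width: 24.3
gripper_force: 15.0
```

To row units: -120 mm is -4.8, -80 mm is -3.2.

```bash
echo '[[0,0,-0.16,0,0,0],[0,0,-0.48,0,0,0],[0,0,-1.6,0,0,0],[0,0,-3.2,0,0,0],[0,0,-4.8,0,0,0],[0,0,-4.8,0,0,0]]' | python3 shift.py
python3 - <<'E'
from h import *
for p in((430,-220,110),(450,-320,110),(545,-414.3,110)): goto(p,np.radians(95.6))
E
```

```text
time_s: 31.28
eef_pos: [451.3, -141.2, 115.8]
ee_rot: [0.006, 0.0, 1.0, -0.004]
contact_force: [1.0, -0.1, -0.6]
width: 24.4
gripper_force: 15.0
[ 21.4 -78.8   6.1] [-0.008  0.012 -0.098]
[   1.3 -178.8    7.1] [-0.008  0.012 -0.098]
[ -93.7 -273.     8.9] [-0.008  0.012 -0.098]
```

```bash
echo '[[0.84,-3.16,0,0,0,-0.05],[0.84,-3.16,0,0,0,-0.098],[0.04,-7.16,0,0,0,-0.098],[0.04,-7.16,0,0,0,-0.098],[0.04,-7.16,0,0,0,-0.098],[-3.76,-10.92,0,0,0,-0.098],[-3.76,-10.92,0,0,0,-0.098],[-3.76,-10.92,0,0,0,-0.098],[-3.76,-10.92,0,0,0,-0.098],[-3.76,-10.92,0,0,0,-0.098],[-3.76,-10.92,0,0,0,-0.098]]' | python3 shift.py
python3 - <<'E'
from h import *
goto((545,-414.3,-2),np.radians(95.6))
E
python3 wt.py w14.png
```

```text
time_s: 32.2
eef_pos: [540.0, -411.0, 108.4]
ee_rot: [-0.001, -0.049, 0.999, 0.001]
contact_force: [-1.7, -0.2, 0.1]
width: 24.8
gripper_force: 15.0
[ -4.9  -4.1 110.4] [ 0.002 -0.002 -0.001]
[ 540.  -411.   108.4] 24.76428759940741 [-0.81  0.7   1.36  0.    1.09 -2.48]
blue [252. 124.] [ 481.5 -420.5] [58.  58.1] 5.5
blue [370. 128.] [ 469.1 -292.8] [58.1 57.9] 5.8
blue [311. 187.] [ 538.9 -350.5] [57.4 58.1] 5.5
yellow [313. 126.] [ 475.3 -356.6] [58.1 58.5] 5.5
yellow [249. 184.] [ 545.2 -414.1] [58.  58.4] 5.7
yellow [368. 188.] [ 532.9 -286.5] [58.2 58. ] 5.7
yellow [379. 292.] [ 663.4 -237.8] [20.  82.3] 5.5
```

All six bays are now measured, each 58 mm square and consistent with the others. Lowering the varnish bottle.

To row units: 108 mm is 4.32, 98 mm is 3.92.

```bash
echo '[[-0.2,-0.16,1.6,0,0,0],[-0.2,-0.16,3,0,0,0],[-0.2,-0.16,3.92,0,0,0],[-0.2,-0.16,4.32,0,0,0],[-0.2,-0.16,4.32,0,0,0],[-0.2,-0.16,4.32,0,0,0]]' | python3 shift.py
echo '[[0,0,0.08,0,0,0],[0,0,0.16,0,0,0],[0,0,0.16,0,0,0],[0,0,0.16,0,0,0]]' | python3 shift.py
```

```text
time_s: 32.75
eef_pos: [545.9, -414.9, 1.7]
ee_rot: [-0.0, -0.049, 0.999, 0.0]
contact_force: [0.6, -0.3, -0.3]
width: 24.5
gripper_force: 15.0
time_s: 33.08
eef_pos: [546.8, -416.0, -1.7]
ee_rot: [0.001, -0.049, 0.999, -0.001]
contact_force: [-0.4, -0.9, -0.8]
width: 24.4
gripper_force: 15.0
```

To row units: 4 mm is 0.16, 2 mm is 0.08.

```bash
echo '[[0.04,0.04,0.08,0,0,0],[0.04,0.04,0.16,0,0,0],[0.04,0.04,0.16,0,0,0],[0.04,0.04,0.16,0,0,0]]' | python3 shift.py
echo '[[0,0,0.04,0,0,0],[0,0,0.06,0,0,0],[0,0,0.06,0,0,0],[0,0,0.06,0,0,0]]' | python3 shift.py
```

```text
time_s: 33.42
eef_pos: [545.1, -414.6, -6.8]
ee_rot: [-0.0, -0.049, 0.999, 0.0]
contact_force: [-0.3, -0.6, 0.5]
width: 24.2
gripper_force: 15.0
time_s: 33.75
eef_pos: [545.3, -414.7, -6.9]
ee_rot: [0.0, -0.049, 0.999, -0.0]
contact_force: [-1.7, 1.9, 7.0]
width: 24.9
gripper_force: 15.1
```

To row units: -180 mm is -7.2, -50 mm is -2.

```bash
echo '[[0,0,0,0,0,0],[0,0,0,0,0,0],[0,0,0,0,0,0],[0,0,0,0,0,0],[0,0,-0.6,0,0,0],[0,0,-2,0,0,0],[0,0,-3.6,0,0,0],[0,0,-5.2,0,0,0],[0,0,-6.8,0,0,0],[0,0,-7.2,0,0,0],[0,0,-7.2,0,0,0]]' | python3 shift.py 46
python3 - <<'E'
from h import *
for p in((430,-250,175),(393,-50,175),(390,100,175),(400,186,175)): goto(p,np.radians(95.6))
E
python3 top.py | sed -n '/white/,$p'
```

```text
time_s: 34.67
eef_pos: [547.6, -417.1, 178.0]
ee_rot: [0.004, -0.049, 0.999, -0.004]
contact_force: [-0.0, -0.4, -0.2]
width: 45.9
gripper_force: 0.0
[100.8 177.7   0.7] [-0.009  0.007 -0.   ]
[118.2 380.4  -1.2] [-0.009  0.007 -0.   ]
[106.6 529.9  -2.5] [-0.009  0.007 -0.   ]
[ 88.3 614.6  -3.1] [-0.009  0.007 -0.   ]
white
brown
(np.int32(43), array([217.2, 208.7]), array([421.3, 185.1,  30. ]))
```

```bash
echo '[[4.04,7.12,0,0,0,0],[4.04,7.12,0,0,0,0],[4.04,7.12,0,0,0,0],[4.04,7.12,0,0,0,0],[4.04,7.12,0,0,0,0],[4.72,15.2,0,0,0,0],[4.72,15.2,0,0,0,0],[4.72,15.2,0,0,0,0],[4.72,15.2,0,0,0,0],[4.72,15.2,0,0,0,0],[4.28,21.2,0,0,0,0],[4.28,21.2,0,0,0,0],[4.28,21.2,0,0,0,0],[4.28,21.2,0,0,0,0],[3.52,24.6,0,0,0,0],[3.52,24.6,0,0,0,0],[3.52,24.6,0,0,0,0],[3.52,24.6,0,0,0,0],[3.52,24.6,0,0,0,0]]' | python3 shift.py 60
python3 - <<'E'
from h import *
im,s=shot("wrist","w15.png");print(s["eef_pos"].round(1))
h,sa,v=cv2.split(cv2.cvtColor(im,cv2.COLOR_BGR2HSV))
u=proj([[421,187,30]],s)[0];print(u)
k=np.zeros_like(v);cv2.circle(k,tuple(int(a) for a in u),40,1,-1)
br=((h<25)&(sa>80)&(v>35)).astype(np.uint8)*k
n,l,st,c=cv2.connectedComponentsWithStats(br);i=1+st[1:,4].argmax();print("brown",st[i],c[i])
# black cap is grey-ish above dark bench: print value map coarse
x0,y0=int(u[0])-28,int(u[1])-24
for r in range(y0,y0+56,2): print(r,"".join("B" if br[r,q] else ("#" if v[r,q]>100 else "+" if v[r,q]>45 else "." if v[r,q]>28 else " ") for q in range(x0,x0+56)),x0 if r==y0 else "")
E
```

```text
time_s: 36.3
eef_pos: [396.0, 188.4, 170.2]
ee_rot: [-0.002, -0.049, 0.999, -0.001]
contact_force: [0.0, 0.0, 0.1]
width: 60.2
gripper_force: 0.0
[396.  188.4 170.2]
[250.5667892  197.53992723]
brown [243 188  23  21 222] [253.33783784 196.95045045]
173     .  .    ... .  ..     .    .  .         .            222
175     ..       .. ..    . . ..  . .        .             . 
177     .     .. .  . ..    . ...  .       .  . .    . .   . 
179         .  .      .   .    .    . .       .              
181  ..              ..     .  .  .           .  .     .     
183       . .           ..     .                        .  . 
185  .   .  .        . .       .B#######B.  .                
187  . .. .     .  .  .      +#############B   .  .        . 
189    . .     . ..  .. . ..B################B   . .      .. 
191    . .....            .BB###BBBBBBBBBB####+   .   .      
193             .       ..BBBBBBBBBBBBBBBBBBB##    .         
195     .   . ..         .BBBBBBBBBBBBBBBBBBBB#. ..          
197  .  . . .     .  .   .BBBBBBBBBBBBBBBBBBBBB+     .  .    
199             .    . . BBBBBBB.. .. ...
[... 187 characters left out ...]
+++BB  . .. .      
207  .                     BB++++++++++++++++B.    .     . . 
209     .         .  .      .++++++++++++++++..    .         
211                   .   .  ++++++++++++++++ .  .  .   . .  
213         .    .   .       .++++++++++++++      .  .  .    
215              ...   .  . .  ..+++++++++.    .      .      
217        .    . ...   ..  .       ...   ..     ..          
219        .   . .. .    ..    . .   . .. .                  
221       .    .   ... .   .      .      ..              .   
223               . ..   . .  . . .. .  .                    
225   .         .       .      . .   .          .   .    .   
227     ..      .       . .  ..  .  ..    .            ..  .
```

The ASCII view puts the oil bottle's cap top at (254.5,208) and its base at about (255,194.5), so it's upright.

Run:
```python
from h import *
s=ctrl.state()
for u,z in(((254.5,208),62),((255,194.5),0)): print(plane("wrist",u,z,s).round(1))
goto((422,185,0),np.radians(90))
```

```text
[[423.5 191.   62. ]]
[[425.5 192.    0. ]]
[-25.9  -5.1 170.4] [-0.001 -0.004  0.097]
```

To row units: 172 mm is 6.88, -28.6 mm is -1.144.

```bash
echo '[[-1.144,0,0.8,0,0,0],[-1.144,0,2.4,0,0,0],[-1.144,0,4,0,0,0],[-1.144,0,5.4,0,0,0],[-1.144,0,6.4,0,0,0],[-1.144,0,6.88,0,0,0],[-1.144,0,6.88,0,0,0],[-1.144,0,6.88,0,0,0]]' | python3 shift.py
echo '[[0,0,0,0,0,0],[0,0,0,0,0,0],[0,0,0,0,0,0],[0,0,0,0,0,0],[0,0,0,0,0,0],[0,0,0,0,0,0],[0,0,0,0,0,0],[0,0,0,0,0,0]]' | python3 shift.py 5 15
```

```text
time_s: 37.02
eef_pos: [425.7, 189.9, -0.9]
ee_rot: [-0.001, -0.047, 0.999, -0.0]
contact_force: [1.0, 0.1, 0.9]
width: 60.1
gripper_force: 0.0
time_s: 37.68
eef_pos: [426.6, 191.9, -0.1]
ee_rot: [0.0, -0.049, 0.999, 0.0]
contact_force: [1.3, 0.7, 3.3]
width: 23.6
gripper_force: 15.0
```

```bash
echo '[[0,0,-0.16,0,0,0],[0,0,-0.48,0,0,0],[0,0,-1.6,0,0,0],[0,0,-3.2,0,0,0],[0,0,-4.8,0,0,0],[0,0,-5.6,0,0,0],[0,0,-5.6,0,0,0]]' | python3 shift.py
python3 - <<'E'
from h import *
for p in((393,100,140),(393,-50,140),(420,-250,140),(475.3,-356.6,140)): goto(p,np.radians(95.6))
E
```

```text
time_s: 38.27
eef_pos: [429.6, 192.5, 144.6]
ee_rot: [0.005, -0.049, 0.999, 0.001]
contact_force: [0.8, -0.8, 0.0]
width: 23.5
gripper_force: 15.0
[ 45.5 -88.5   4. ] [ 0.001  0.011 -0.   ]
[  60.1 -237.8    3.7] [ 0.001  0.011 -0.   ]
[  52.7 -439.5    3.6] [ 0.001  0.011 -0.   ]
[   8.1 -550.9    4. ] [ 0.001  0.011 -0.   ]
```

To row units: -551 mm is -22.04, -439 mm is -17.56.

```bash
echo '[[1.8,-3.52,0,0,0,0],[1.8,-3.52,0,0,0,0],[1.8,-3.52,0,0,0,0],[2.4,-9.52,0,0,0,0],[2.4,-9.52,0,0,0,0],[2.4,-9.52,0,0,0,0],[2.4,-9.52,0,0,0,0],[2.12,-17.56,0,0,0,0],[2.12,-17.56,0,0,0,0],[2.12,-17.56,0,0,0,0],[2.12,-17.56,0,0,0,0],[2.12,-17.56,0,0,0,0],[0.32,-22.04,0,0,0,0],[0.32,-22.04,0,0,0,0],[0.32,-22.04,0,0,0,0],[0.32,-22.04,0,0,0,0],[0.32,-22.04,0,0,0,0]]' | python3 shift.py
python3 - <<'E'
from h import *
goto((475.3,-356.6,10),np.radians(95.6))
E
```

```text
time_s: 39.68
eef_pos: [471.8, -358.9, 138.2]
ee_rot: [-0.0, -0.048, 0.999, 0.001]
contact_force: [0.2, 1.0, -0.8]
width: 23.5
gripper_force: 15.0
[ -3.8   1.8 128.2] [ 0.001 -0.001 -0.002]
```

```bash
echo '[[-0.16,0.08,1.6,0,0,0],[-0.16,0.08,3.2,0,0,0],[-0.16,0.08,4.4,0,0,0],[-0.16,0.08,5.08,0,0,0],[-0.16,0.08,5.08,0,0,0],[-0.16,0.08,5.08,0,0,0]]' | python3 shift.py
echo '[[0,0,0.08,0,0,0],[0,0,0.16,0,0,0],[0,0,0.16,0,0,0],[0,0,0.16,0,0,0]]' | python3 shift.py
```

```text
time_s: 40.18
eef_pos: [474.2, -352.7, 11.5]
ee_rot: [-0.002, -0.049, 0.999, 0.002]
contact_force: [0.4, 0.0, -0.2]
width: 23.6
gripper_force: 15.0
time_s: 40.52
eef_pos: [476.2, -355.6, 9.9]
ee_rot: [0.001, -0.049, 0.999, -0.001]
contact_force: [0.9, 0.6, -0.3]
width: 23.3
gripper_force: 15.0
```

To row units: 5 mm is 0.2, 4 mm is 0.16.

```bash
echo '[[0,-0.04,0.08,0,0,0],[0,-0.04,0.16,0,0,0],[0,-0.04,0.2,0,0,0],[0,-0.04,0.2,0,0,0],[0,-0.04,0.2,0,0,0]]' | python3 shift.py
echo '[[0,0,0.04,0,0,0],[0,0,0.06,0,0,0],[0,0,0.06,0,0,0],[0,0,0.06,0,0,0]]' | python3 shift.py
```

```text
time_s: 40.93
eef_pos: [476.0, -356.4, 3.9]
ee_rot: [0.0, -0.049, 0.999, -0.0]
contact_force: [0.1, 1.0, 3.1]
width: 23.8
gripper_force: 15.0
time_s: 41.27
eef_pos: [476.3, -356.4, 3.8]
ee_rot: [0.001, -0.049, 0.999, -0.001]
contact_force: [-2.2, 1.6, 11.0]
width: 24.0
gripper_force: 15.0
```

The bottle is on the floor. Ease off, release and rise, then travel back to the jig.

The manual's scale: shifts go in units of 25 mm. Converting my numbers, -1.2 mm is -0.048.

```bash
echo '[[0,0,-0.048,0,0,0],[0,0,-0.048,0,0,0]]' | python3 shift.py
echo '[[0,0,0,0,0,0],[0,0,0,0,0,0],[0,0,0,0,0,0],[0,0,0,0,0,0],[0,0,-0.6,0,0,0],[0,0,-2,0,0,0],[0,0,-3.6,0,0,0],[0,0,-5.2,0,0,0],[0,0,-6.8,0,0,0],[0,0,-8,0,0,0],[0,0,-8,0,0,0],[0,0,-8,0,0,0]]' | python3 shift.py 42
python3 - <<'E'
from h import *
im,s=shot("wrist","w16.png")
h,sa,v=cv2.split(cv2.cvtColor(im,cv2.COLOR_BGR2HSV))
print("bottle px proj base/top",proj([[475.8,-356.6,4],[475.8,-356.6,66],[545,-414.3,4],[545,-414.3,70]],s).round())
for p in((430,-250,200),(393,-50,200),(393,100,200),(451,290,222)): goto(p,np.radians(122.7))
E
python3 wt.py w17.png
```

```text
time_s: 41.43
eef_pos: [476.0, -356.3, 3.8]
ee_rot: [0.0, -0.049, 0.999, -0.0]
contact_force: [1.0, 0.2, 6.2]
width: 23.2
gripper_force: 15.0
time_s: 42.43
eef_pos: [476.7, -357.0, 205.5]
ee_rot: [0.002, -0.049, 0.999, -0.002]
contact_force: [-0.5, 0.1, -0.1]
width: 41.7
gripper_force: 0.0
bottle px proj base/top [[255. 166.]
 [255. 175.]
 [209. 210.]
 [201. 228.]]
[ 35.1 109.8   3.4] [-0.     0.    -0.474]
[ 52.5 312.4   3.4] [-0.     0.    -0.474]
[ 37.9 461.7   3.3] [-0.     0.    -0.474]
[-38.2 645.2 -18.7] [-0.     0.    -0.474]
[ 475.6 -355.9  203.4] 41.940509705746024 [-0.83  0.48  1.5  -0.    1.16 -2.5 ]
yellow [253. 166.] [ 474.8 -356.5] [56.8 57.7] 5.5
yellow [209. 208.] [ 545.4 -414.4] [55.8 57.9] 5.5
yellow [299. 210.] [ 533.3 -286.8] [56.4 57.9] 5.3
yellow [301. 296.] [ 674.7 -260.2] [ 27.2 510.5] 5.5
```

To row units: 462 mm is 18.48, 312 mm is 12.48.

```bash
echo '[[1.4,4.4,0,0,0,0],[1.4,4.4,0,0,0,0],[1.4,4.4,0,0,0,0],[2.12,12.48,0,0,0,0],[2.12,12.48,0,0,0,0],[2.12,12.48,0,0,0,0],[2.12,12.48,0,0,0,0],[2.12,12.48,0,0,0,0],[1.52,18.48,0,0,0,0],[1.52,18.48,0,0,0,0],[1.52,18.48,0,0,0,0],[1.52,18.48,0,0,0,0],[1.52,18.48,0,0,0,0]]' | python3 shift.py 50
echo '[[-1.52,3.68,-0.4,0,0,-0.1],[-3.04,7.36,-0.8,0,0,-0.2],[-3.04,7.36,-0.8,0,0,-0.3],[-3.04,7.36,-0.8,0,0,-0.4],[-3.04,7.36,-0.8,0,0,-0.474],[-3.04,7.36,-0.8,0,0,-0.474],[-3.04,7.36,-0.8,0,0,-0.474],[-3.04,7.36,-0.8,0,0,-0.474]]' | python3 shift.py
python3 - <<'E'
from h import *
im,s=shot("wrist","w18.png");print(s["eef_pos"].round(1),s["joint_pos"].round(2))
h,sa,v=cv2.split(cv2.cvtColor(im,cv2.COLOR_BGR2HSV))
print("knob expect px",proj([[553.4,356,153]],s))
red=((sa>150)&(v>80)&((h<8)|(h>172))).astype(np.uint8)
n,l,st,c=cv2.connectedComponentsWithStats(red)
for i in range(1,n):
    if st[i,4]>20: print(st[i],c[i].round(1))
for p in((553.4,356,222),(553.4,356,118)): goto(p,np.radians(122.7))
E
```

```text
time_s: 43.62
eef_pos: [390.7, 104.1, 201.7]
ee_rot: [-0.002, -0.051, 0.999, 0.001]
contact_force: [-0.1, -0.2, -0.3]
width: 49.7
gripper_force: 0.0
time_s: 44.28
eef_pos: [449.6, 289.1, 221.5]
ee_rot: [-0.002, -0.281, 0.96, -0.001]
contact_force: [-0.5, 0.4, -0.7]
width: 49.9
gripper_force: 0.0
[449.6 289.1 221.5] [ 0.36  0.38  1.62 -0.    1.15 -1.78]
knob expect px [[254.45727487 306.0901482 ]]
[105  20  31  20 244] [120.   28.6]
[ 63 186  13   6  37] [ 68.9 188.4]
[ 72 190   7   7  24] [ 75.  192.8]
[ 81 196  13   7  53] [ 87.2 199. ]
[107 209  10   9  39] [112.3 212.9]
[119 215  11   4  26] [123.6 216.5]
[-123.7    0.7   -0.7] [ 0.    -0.004 -0.001]
[-124.1    0.6  103.3] [ 0.    -0.004 -0.001]
```

To row units: -124 mm is -4.96, -115 mm is -4.6.

```bash
echo '[[-1.6,0,0,0,0,0],[-3.2,0,0,0,0,0],[-4.6,0,0,0,0,0],[-4.96,0,0,0,0,0],[-4.96,0,0,0,0,0],[-4.96,0,1.2,0,0,0],[-4.96,0,2.4,0,0,0],[-4.96,0,3.4,0,0,0],[-4.96,0,4,0,0,0],[-4.96,0,4.16,0,0,0],[-4.96,0,4.16,0,0,0],[-4.96,0,4.16,0,0,0]]' | python3 shift.py
echo '[[0,0,0,0,0,0],[0,0,0,0,0,0],[0,0,0,0,0,0],[0,0,0,0,0,0],[0,0,0,0,0,0],[0,0,0,0,0,0],[0,0,0,0,0,0],[0,0,0,0,0,0]]' | python3 shift.py 5 12
python3 - <<'E'
from h import *
import numpy as np
for t in np.arange(1.87,-.01,-.11): print([round(100*(np.cos(t)-np.cos(2.0)),0),0,-round(100*(np.sin(t)-np.sin(2.0)),0)],end=",")
E
```

```text
time_s: 45.33
eef_pos: [555.1, 356.7, 120.3]
ee_rot: [0.0, -0.281, 0.96, -0.0]
contact_force: [0.4, -0.5, -0.1]
width: 49.8
gripper_force: 0.0
time_s: 46.0
eef_pos: [555.7, 357.5, 119.9]
ee_rot: [0.0, -0.282, 0.959, -0.0]
contact_force: [-0.5, -0.6, 2.9]
width: 22.8
gripper_force: 12.0
[np.float64(12.0), 0, np.float64(-5.0)],[np.float64(23.0), 0, np.float64(-7.0)],[np.float64(34.0), 0, np.float64(-9.0)],[np.float64(45.0), 0, np.float64(-9.0)],[np.float64(56.0), 0, np.float64(-8.0)],[np.float64(66.0), 0, np.float64(-6.0)],[np.float64(77.0), 0, np.float64(-3.0)],[np.float64(87.0), 0, np.float64(2.0)],[np.float64(96.0), 0, np.float64(7.0)],[np.float64(105.0), 0, np.float64(14.0)],[np.float64(113.0), 0, np.float64(21.0)],[np.float64(121.0), 0, np.float64(30.0)],[np.float64(127.0), 0, np.float64(39.0)],[np.float64(132.0), 0, np.float64(48.0)],[np.float64(136.0), 0, np.float64(59.0)],[np.float64(139.0), 0, np.float64(69.0)],[np.float64(141.0), 0, np.float64(80.0)],[np.float64(142.0), 0, np.float64(91.0)],
```

The ball is held (22.8 mm, 12 N). Now I follow the arc down.

```bash
echo '[[0.48,0,-0.2,0,0,0],[0.92,0,-0.28,0,0,0],[1.36,0,-0.36,0,0,0],[1.8,0,-0.36,0,0,0],[2.24,0,-0.32,0,0,0],[2.64,0,-0.24,0,0,0],[3.08,0,-0.12,0,0,0],[3.48,0,0.08,0,0,0],[3.84,0,0.28,0,0,0],[4.2,0,0.56,0,0,0],[4.52,0,0.84,0,0,0],[4.84,0,1.2,0,0,0],[5.08,0,1.56,0,0,0],[5.28,0,1.92,0,0,0],[5.44,0,2.36,0,0,0],[5.56,0,2.76,0,0,0],[5.64,0,3.2,0,0,0],[5.68,0,3.48,0,0,0],[5.68,0,3.56,0,0,0],[5.68,0,3.56,0,0,0]]' | python3 shift.py
echo '[[0,0,0,0,0,0],[0,0,0.04,0,0,0],[0,0,0.04,0,0,0]]' | python3 shift.py
```

```text
time_s: 47.67
eef_pos: [435.8, 280.8, 29.8]
ee_rot: [-0.0, -0.282, 0.959, -0.0]
contact_force: [0.3, -1.6, -1.2]
width: 22.6
gripper_force: 12.0
time_s: 47.92
eef_pos: [435.8, 280.8, 29.6]
ee_rot: [0.0, -0.282, 0.959, -0.0]
contact_force: [0.9, -1.3, -0.7]
width: 23.1
gripper_force: 12.0
```

```bash
echo '[[0,0,0,0,0,0],[0,0,0,0,0,0],[0,0,0,0,0,0],[0,0,0,0,0,0],[0,0,-0.8,0,0,0],[0,0,-2.4,0,0,0],[0,0,-4,0,0,0],[0,0,-5.6,0,0,0],[0,0,-7.2,0,0,0],[-1.2,0,-8.6,0,0,0],[-1.2,0,-8.6,0,0,0],[-1.2,0,-8.6,0,0,0]]' | python3 shift.py 52
python3 - <<'E'
from h import *
im,s=shot("wrist","w19.png");print(s["eef_pos"].round(1))
h,sa,v=cv2.split(cv2.cvtColor(im,cv2.COLOR_BGR2HSV))
red=((sa>150)&(v>100)&((h<8)|(h>172))).astype(np.uint8);red[:110]=0;red[:,:200]=0;red[:,330:]=0
ys,xs=np.nonzero(red);print("knob",len(xs),plane("wrist",[xs.mean(),ys.mean()],62,s))
# wrist first picture vs. now: marker, usb in top camera
a=cv2.imread("pics/top0.png");b,_=shot("top","top1.png")
for n,(x0,y0,x1,y1) in dict(usb=(186,218,208,232),marker=(232,216,284,228),forceps=(105,204,150,235),cap=(258,172,272,188),back=(60,110,150,170)).items():
    print(n,cv2.absdiff(a[y0:y1,x0:x1],b[y0:y1,x0:x1]).mean().round(1),cv2.absdiff(a[y0:y1,x0:x1],b[y0:y1,x0:x1]).max())
# tray map
hh,ss,vv=cv2.split(cv2.cvtColor(b,cv2.COLOR_BGR2HSV))
for r in range(160,212): print("".join("b" if 105<hh[r,q]<130 and ss[r,q]>120 and vv[r,q]>90 else "y" if 20<hh[r,q]<35 and ss[r,q]>120 and vv[r,q]>90 else "#" if vv[r,q]>130 else "." for q in range(340,414)))
E
```

```text
time_s: 48.92
eef_pos: [463.9, 298.4, 247.3]
ee_rot: [0.004, -0.282, 0.959, 0.0]
contact_force: [-1.3, -0.6, -0.3]
width: 52.2
gripper_force: 0.0
[463.9 298.4 247.3]
knob 276 [[434.84571303 278.71433463  62.        ]]
usb 5.8 24
marker 5.9 48
forceps 74.5 174
cap 7.6 29
back 33.0 152
..........................................................................
..........................................................................
..........................................................................
..........................................................................
.........................................................#####............
.............................................##########yyyyyy##...........
....................................##########yyyyyyyyyyyyyyyy#...........
..........................###############b###yyyyyyyyyyyyyyyyy#...........
...............################bbbbbbbbbbbb##yyyyyyyyyyyyyyyyy#...........
......########yyyyyyyyyy##bbbbbbbbbbbbbbbbb##yyyyyyyyyyyyyyyyy#...........
......###yyyyyyyyyyyyyyyy#bbbbbbbbbbbbbbbbb##yyyyyyyyyy###yyyy...
[... 2384 characters left out ...]
############.............
..........##bbbbbbbbbbbbbbbbb##yyyy##yyy############......................
..........##bbbbbbbbbbbbb#################................................
...........##b################............................................
...........##########.....................................................
..........................................................................
..........................................................................
..........................................................................
..........................................................................
..........................................................................
```

The tray map shows the cube, box and both bottles inside their bays, the knob is back at its closed position, and the marker, memory stick and cap are unchanged. The arm covers the forceps in the top view, but they were never near its path. Handing in.

```bash
python3 -c "
from station import ctrl
print(ctrl.job_done())"
```

```text
the job is handed in; nothing more can be done
None
```

I handed the job in at about 49 s: the filter cube and coverslip box a are in blue bays, then the varnish and oil bottles upright in yellow bays, the clamp arm is down on the empty jig, and the bystanders were left alone (forceps not rechecked at the end; the arm hid them).

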